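# Hang the drip trays nested on the drying hook

## Robot

A 6-joint arm with a two-finger parallel gripper is mounted at the origin on the work surface. World frame = base frame: x ahead of the robot, y to its left, z up, the work surface at z = 0. Lengths are in mm, angles in rad, forces in N, time in s.
With the tool pointing down it reaches from about 300 to 775 mm from the base axis. Payload 14.6 kg.
Tool frame: the origin (TCP) lies on the front face of the gripper's body, between the roots of the fingers; the fingertips stand 97 mm ahead of it and the grasp point (between the pads) lies 78 mm ahead of it; z points along the fingers, y is the line along which they close (so a half turn about z gives the same grasp; the last joint's range is limited). The gripper opens to 94 mm and grips with 3 to 60 N. Pads are 16 mm wide; open, the fingers measure 119 mm over their backs; the gripper's body (75 mm by 177 mm) begins 78 mm behind the grasp point.
Start: joints at [-1.399, 0.3, 1.521, -0, 1.321, -0.067], TCP at [130.089, -534.385, 302.646] pointing down, gripper open.
Joint ranges: [-3.03, 3.03], [-0.79, 2.21], [0.23, 2.52], [-1.04, 4.18], [0, 3.07], [-2.55, 2.55]. Speed limits (rad/s): [2.22, 2.22, 2.57, 3.14, 3.14, 3.14].

## Interface

Orientations are given as [roll, pitch, yaw] about the fixed x, y, z axes, in that order (R = Rz(yaw) Ry(pitch) Rx(roll)).
In Python, from cell import * gives the robot as it stands.
- The arm moves only by the tool carry_out, never from a script. Its arguments are lists of equal length, an entry for each row: "slide": the shift along the world's x, y, z scaled (see below), a list of three; "dr": the turn, a rotation vector about the world's x, y, z scaled (see below), a list of three; "gripper": the opening in per cent of the stroke, from 0 (shut) to 100 (fully open). A call has 1 to 10 rows; each row is the pose to reach, as a shift and turn from the pose commanded when the call began, turning the shorter way round; what a row does not reach only later rows make up. The controller multiplies each number of a shift by 0.25 m and each number of a turn by 360 degrees. A row lasts 1/12 s, in which the tool goes at most 41.7 mm and 7.16 degrees, less where a joint would pass 70% of its speed; a pose out of reach is approached as far as the arm can. A call with a number of a shift or a turn outside -1 to 1 is refused whole. A call with a gripper value outside its range is refused whole. The fingers move at their own pace and stop on an object; "newtons" is the grip in N (left out, the last holds). Time passes only in rows, so rows that repeat a pose let the fingers close. It gives the time, the measured TCP pose, the force, the opening and the grip force at its end, in the units of the state.
- read_state(): the state, without advancing time (a new reading comes with each control period).
- camera(name): name is "scene" or "top"; returns the picture (420x560x3 uint8, red, green, blue); there is no depth.
- camera_model(name): a dict with "vfov" (degrees; the focal length in pixels is half the picture's height over the tangent of half this angle, whatever the lens; pixels are square), "cx", "cy" (the principal point, pixels), "R" (3x3) and "t" (3): a world point X has camera coordinates R X + t. Camera axes: x right, y down, z forward; pixel columns grow to the right and rows downward; lengths in mm; the calibration is good to about 2 mm. A picture is of the moment at which its call begins. camera_model takes no time and is no camera call.
- sign_off(): hands the job in; it is judged then, once.
The state is a dict: "clock": time; "joints": joint angles; "qd": joint speeds; "effort": joint torques, N m; "eef_pos": TCP position; "eef_rot": TCP orientation; "wrist_force": force on the tool from outside, world axes, zero at the start; "moment": the same for the moment, N m; "finger_gap": finger opening in mm; "finger_force": force on a finger pad.
Only numpy, scipy, OpenCV 4.12 (cv2) and the standard library are available. Lean on these libraries where they do the work, as an engineer would, in place of code of your own. Each camera call takes 0.05 s, during which the arm holds its last target. There are 200 camera calls.

## Task

Hang the three drip trays from the rack on the hook by their holes, one at a time: the large blue one first, against the red sleeve of the black stop block, then the white one nested inside its rim, then the orange one inside the white one. Press each one snugly home as you hang it with a steady push of about 6 N, gently enough that the stop block does not slip along the bar; do not knock the trays hard against the hook, and leave the bottle, beaker and tip box alone.

Things in the scene. Friction and masses are not known exactly. Their poses are not given: they have to be found in the camera images.
- tray_large: largest, blue plastic drip tray 104 mm wide, 130 g +-25 %, upright in the rack. Panel 8 mm thick (x -8 to 0 mm); 4 mm thick rim on bottom and sides, up to z 85 mm, 12 mm out of the front (x -20 to -8 mm); top open. Grip tab on top: 18 mm wide (pinch across y), 8 mm thick, z 107 to 147 mm, on a full-width top edge at 107 mm. Origin: middle of the bottom edge, back face; x out of the back, y along the width, z up.
- tray_large_seat (a point): Point on tray_large's back face 85 mm above its bottom edge, tray axes: the bar's axis lies here when it hangs. The hanging hole round it: 20 mm wide, from z -26 mm up to a 45-degree gable roof, ridge at z +8.5 mm, which rests on the bar. Nested, a tray's back touches the panel of the bigger one, so seats are 8 mm apart.
- tray_medium: middle-sized, white plastic drip tray 91 mm wide, 110 g +-25 %, upright in the rack. Panel 8 mm thick (x -8 to 0 mm); 4 mm thick rim on bottom and sides, up to z 78 mm, 12 mm out of the front (x -20 to -8 mm); top open. Grip tab on top: 22 mm wide (pinch across y), 8 mm thick, z 100 to 140 mm, on a full-width top edge at 100 mm. Origin: middle of the bottom edge, back face; x out of the back, y along the width, z up.
- tray_medium_seat (a point): Point on tray_medium's back face 78 mm above its bottom edge, tray axes: the bar's axis lies here when it hangs. The hanging hole round it: 20 mm wide, from z -26 mm up to a 45-degree gable roof, ridge at z +8.5 mm, which rests on the bar. Nested, a tray's back touches the panel of the bigger one, so seats are 8 mm apart.
- tray_small: smallest, orange plastic drip tray 78 mm wide, 90 g +-25 %, upright in the rack. Panel 8 mm thick (x -8 to 0 mm); 4 mm thick rim on bottom and sides, up to z 71 mm, 12 mm out of the front (x -20 to -8 mm); top open. Grip tab on top: 26 mm wide (pinch across y), 8 mm thick, z 93 to 133 mm, on a full-width top edge at 93 mm. Origin: middle of the bottom edge, back face; x out of the back, y along the width, z up.
- tray_small_seat (a point): Point on tray_small's back face 71 mm above its bottom edge, tray axes: the bar's axis lies here when it hangs. The hanging hole round it: 20 mm wide, from z -26 mm up to a 45-degree gable roof, ridge at z +8.5 mm, which rests on the bar. Nested, a tray's back touches the panel of the bigger one, so seats are 8 mm apart.
- hook: fixed hook stand, post and level round steel bar 12 mm thick. Origin: on the table near the post's front (post x 2 to 26, 30 wide, 181 mm high). x points along the bar from tip to post. Bar axis 170 mm up, level to x -115 mm, then an upturned tip to x -132, its top 15 mm above the axis; a tray's hole passes the tip if held 10 to 19 mm above hanging height.
- stop: black stop block on the bar, 12 x 40 x 36 mm high, place varies. Origin: on the bar's axis in its front face; axes as the hook's. A red sleeve 34 x 30 mm sticks out of it 3 to 13 mm toward the tip, set differently each time, not reported: feel for it. The large tray's back rests on the sleeve. Block and sleeve slip together if pushed with over about 10 N, also through the trays; bar friction takes up to 1 N more.
- rack: fixed green rack 180 x 130 mm, floor 10 mm thick; three slots 24 mm wide, 55 mm apart along x, between walls reaching 35 mm above the table. Origin under its centre. The trays stand along its y within 1 degree, any tray in any slot, fronts to -x.
- reagent_bottle: white bottle with red cap, 60 mm across, 120 mm high; origin under its centre. Bystander.
- beaker: empty glass beaker, 66 mm across, 85 mm high; origin under its centre. Bystander.
- tip_box: pipette-tip box with a blue lid, 78 x 113 mm, 57 mm high; origin under its centre. Bystander.
Mind the look-alikes: they are no part of the job. What is shaped like the tray_large but turquoise or yellow is not meant.

How it is judged:
By the outcome, as a careful person would: the job done as asked, in the order asked, and still so for the second after the job is handed in, with the robot touching nothing.
It also fails if it takes over 72 s, if anything falls off the work surface, if the arm or the gripper's body presses on something with over 40 N, if the wrist force passes 120 N, or if a joint passes its speed limit or range.

## Working session

There is one attempt and no reset: what is moved stays moved. The work goes in short steps, Python scripts to look and compute and a tool call to move; the robot and the scene stay as the last step left them, time stands still between calls to the robot, and variables do not carry over. Pictures are saved under pics/ and viewed, at most 10 in all, crops included, and the job is handed in when it is done.

Besides the shell and the picture viewer there is one more tool, called after ">>>" by a JSON object that holds its "name" and its "arguments", one argument or row to a line. carry_out: Moves the arm, as the interface text tells. Its arguments: {"type":"object","properties":{"slide":{"type":"array","items":{"type":"array","items":{"type":"number","minimum":-1,"maximum":1}}},"dr":{"type":"array","items":{"type":"array","items":{"type":"number","minimum":-1,"maximum":1}}},"gripper":{"type":"array","items":{"type":"number"}},"newtons":{"type":"number"}},"required":["slide","dr","gripper"]}

```bash
mkdir -p pics
python3 - <<'E'
from cell import *
import cv2
for n in ("scene","top"):
    im=camera(n); cv2.imwrite(f"pics/{n}0.png",im[:,:,::-1])
    m=camera_model(n); print(n,m)
print(read_state())
E
```

```text
scene {'vfov': 48.5422955166492, 'cx': 269.75861285421354, 'cy': 205.68224140627402, 'R': array([[ 0.8086362 ,  0.58828103,  0.0057388 ],
       [ 0.42731695, -0.58061846, -0.69302412],
       [-0.40436089,  0.56285667, -0.72089156]]), 't': array([-404.9621144 , -140.98040763, 1388.31793972])}
top {'vfov': 52.14206808018332, 'cx': 280.02660225498363, 'cy': 212.28421837418043, 'R': array([[ 8.82090148e-02, -9.96101902e-01,  4.13333579e-04],
       [-9.73625715e-01, -8.63062903e-02, -2.11197043e-01],
       [ 2.10409449e-01,  1.82270509e-02, -9.77443419e-01]]), 't': array([ -72.52031852,  538.54800156, 1177.36917728])}
{'clock': 0.1, 'joints': array([-1.39857537e+00,  3.00378749e-01,  1.52147955e+00,  7.06587321e-06,
        1.32070082e+00, -6.65973338e-02]), 'qd': array([-1.03602656e-03, -1.73283593e-04, -3.05198840e-03,  6.56224905e-06,
        2.21928347e-04, -1.04346125e-03]), 'effort': array([ 1.46904367e-03, -5.32643545e+01, -3.53284907e+01,  7.09875533e-02,
        2.35305307e-02, -6.17485557e-05]), 'eef_pos': array([ 130.08323689, -534.26626489,  302.17989301]), 'eef_rot': array([-3.14062879e+00, -7.11456270e-05,  2.38816503e-01]), 'wrist_force': array([-0.54741698, -0.6677035 , -0.45020724]), 'moment': array([-0.05015763, -0.01523086, -0.00253789]), 'finger_force': 0.0, 'finger_gap': 93.97922933333078}
```

View pics/scene0.png

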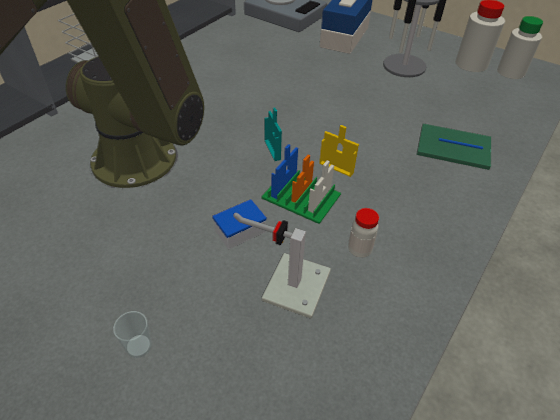

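View pics/top0.png

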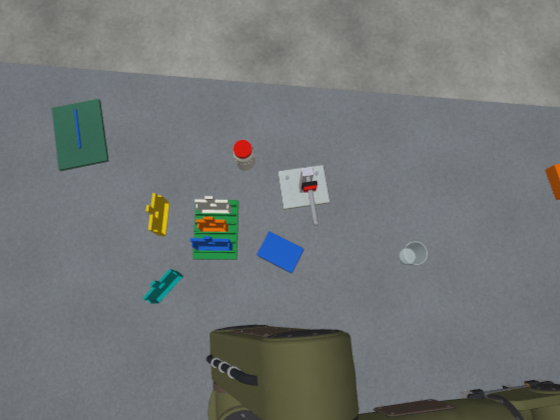

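The top view shows the rack at about (215,230). In it stand blue (211,244), orange (212,225) and white (212,205). The look-alikes are turquoise (163,286) and yellow (157,214), both outside the rack. The hook is at (310,185), with its bar tip at (316,222). The blue tray in the rack fits the description, and one enlarged crop should confirm it.

Run:
```python
import cv2, numpy as np
t=cv2.imread("pics/top0.png"); s=cv2.imread("pics/scene0.png")
a=cv2.resize(t[140:270,180:340],None,fx=5,fy=5,interpolation=cv2.INTER_CUBIC)[:,:800]
b=cv2.resize(s[130:320,205:385],None,fx=4,fy=4,interpolation=cv2.INTER_CUBIC)
cv2.imwrite("pics/c1.png",a[:600]); cv2.imwrite("pics/c2.png",b[:600])
```

```text
(no output)
```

View pics/c1.png

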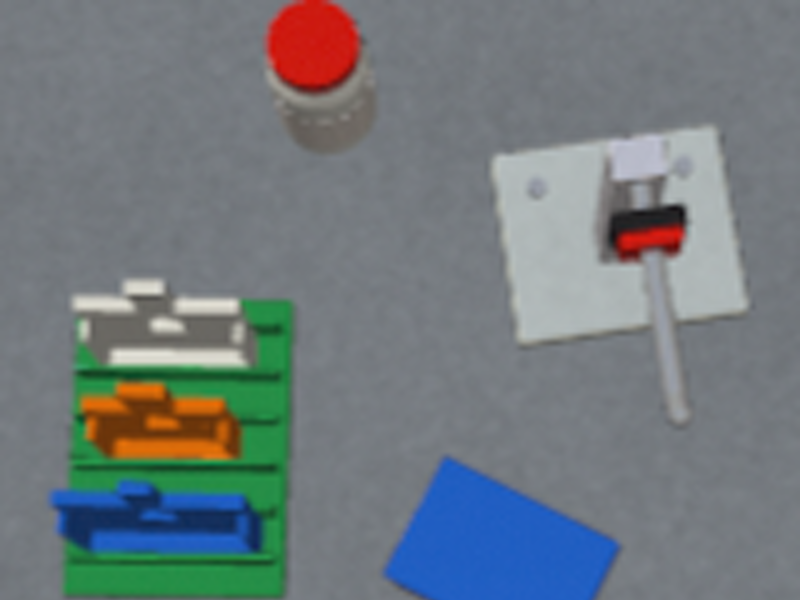

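View pics/c2.png

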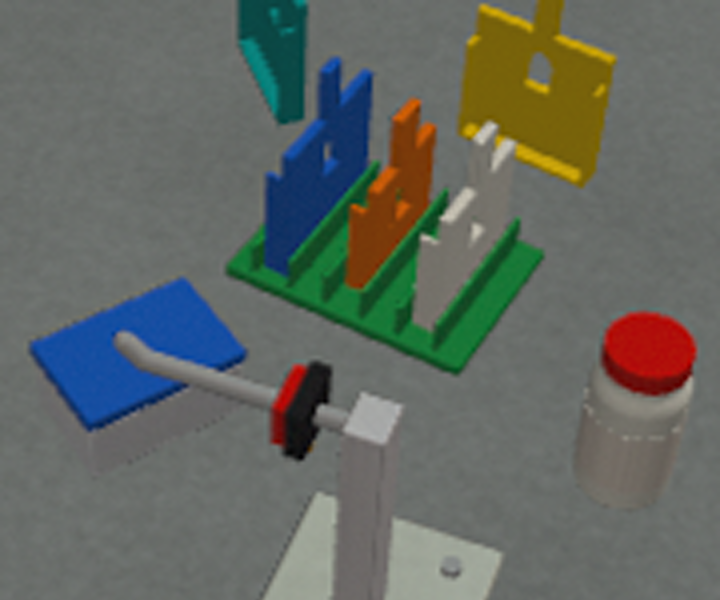

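The crops confirm it. The blue tray in the rack, with tab at crop (138,488), is the widest, so tray_large is in the low-x slot, orange is in the middle and white in the high-x slot. Next I fit the poses from corners in both views.

```bash
cat > h.py <<'E'
import numpy as np
from cell import *
from scipy.optimize import least_squares
M={n:camera_model(n) for n in("scene","top")}
def proj(n,X):
    m=M[n];c=np.asarray(m["R"])@X+m["t"];f=210/np.tan(np.radians(m["vfov"]/2))
    return np.array([m["cx"]+f*c[0]/c[2],m["cy"]+f*c[1]/c[2]])
def T(u):return (np.array(u)+.5)/5-.5+[180,140]
def S(u):return (np.array(u)+.5)/4-.5+[205,130]
def w(p,l,yaw=None):
    a=p[2] if yaw is None else yaw
    c,s=np.cos(a),np.sin(a)
    return np.array([p[0]+c*l[0]-s*l[1],p[1]+s*l[0]+c*l[1],l[2]])
def fit(obs,p0,yaw=None,lines=()):
    def r(p):
        o=[q for n,u,l in obs for q in proj(n,w(p,l,yaw))-(T(u) if n=="top" else S(u))]
        for n,u,a,b in lines:
            A,B=proj(n,w(p,a,yaw)),proj(n,w(p,b,yaw));d=(B-A)/np.linalg.norm(B-A);v=(T(u) if n=="top" else S(u))-A
            o.append(3*(d[0]*v[1]-d[1]*v[0]))
        return np.array(o)
    s=least_squares(r,p0,loss="soft_l1");return s.x,r(s.x).round(1)
E
python3 - <<'E'
from h import *
np.set_printoptions(suppress=True,precision=3)
A,B=(-115,0,170),(0,0,170)
print("hook",fit([("top",(610,140),(26,15,181)),("top",(662,134),(26,-15,181)),("top",(668,178),(2,-15,181)),("top",(614,182),(2,15,181)),("top",(680,418),(-132,0,181)),
 ("scene",(343,411),(2,15,181)) ,("scene",(364,393),(26,15,181)),("scene",(403,404),(26,-15,181)),("scene",(381,442),(2,-15,181))][:5],[500,-100,.1],None,[("top",(652,256),A,B),("top",(672,380),A,B),("scene",(262,390),A,B),("scene",(170,356),A,B)]))
r=fit([("top",(293,300),(90,-65,10)),("top",(285,597),(-90,-65,10)),("top",(65,597),(-90,65,10)),("scene",(227,268),(-90,-65,10)),("scene",(459,372),(90,-65,10)),("scene",(543,255),(90,65,10))],[400,100,0.])
print("rack",r); yaw=r[0][2]
for nm,W,z,tb,L,R,s1,s2 in(("blue",52,117,(136,486),(52,493),(247,495),(272,178),(366,72)),("orange",39,103,(140,387),(82,400),(224,401),(355,208),(428,126)),("white",45.5,110,(143,284),(74,300),(238,301),(427,238),(508,142))):
    print(nm,fit([("top",tb,(0,0,z+40)),("top",L,(0,W,z)),("top",R,(0,-W,z)),("scene",s1,(-4,-W,z)),("scene",s2,(-4,W,z))],[400,100],yaw))
for n in("scene",):
    pass
E
```

```text
hook (array([619.758, -91.692,   0.217]), array([-0.6, -0.2,  0.2, -0.3,  0.3, -0.5, -0.2,  0.1, -0.3,  1.9,  0.8,
        1.7, -1.1, -3.5]))
rack (array([488.442, 160.791,   0.079]), array([ 0.7, -0.7,  0.5, -0.3,  0. , -0.7, -1.2, -0.8, -0.3, -0.9,  0.4,
       -1.6]))
blue (array([441.113, 156.497]), array([ 0.6, -0.6,  0.6,  0.1,  0.1,  0.1,  2.6, -5.5, -0.9, -0.9]))
orange (array([495.241, 163.293]), array([ 0.7, -0.2,  0.5, -0. ,  0.4,  0.1,  3.3, -4.7, -0.6, -1.2]))
white (array([550.103, 167.215]), array([ 0.7, -0.2,  0.4, -0. ,  0.5,  0.1,  3.4, -4.8, -0.5, -1.3]))
```

>>> {"name": "carry_out", "arguments": {
  "slide": [
    [0.6,0.92,0],
    [0.6,0.92,0],
    [0.6,0.92,0],
    [0.6,0.92,0],
    [0.6,0.92,0],
    [0.6,0.92,0],
    [0.6,0.92,0],
    [0.6,0.92,0],
    [0.6,0.92,0]
  ],
  "dr": [
    [0,0,-0.0254],
    [0,0,-0.0254],
    [0,0,-0.0254],
    [0,0,-0.0254],
    [0,0,-0.0254],
    [0,0,-0.0254],
    [0,0,-0.0254],
    [0,0,-0.0254],
    [0,0,-0.0254]
  ],
  "gripper": [100,100,100,100,100,100,100,100,100]
}}

```text
clock: 0.85
eef_pos: [280.5, -303.7, 302.7]
eef_rot: [3.141, -0.0, 0.082]
wrist_force: [0.1, -1.4, -0.1]
finger_gap: 93.9
finger_force: 0.0
```

>>> {"name": "carry_out", "arguments": {
  "slide": [
    [0.48,0.92,0],
    [0.48,0.92,0],
    [0.48,0.92,0],
    [0.48,0.92,0],
    [0.48,0.92,0],
    [0.48,0.92,0],
    [0.48,0.92,0],
    [0.48,0.92,0]
  ],
  "dr": [
    [0,0,0],
    [0,0,0],
    [0,0,0],
    [0,0,0],
    [0,0,0],
    [0,0,0],
    [0,0,0],
    [0,0,0]
  ],
  "gripper": [100,100,100,100,100,100,100,100]
}}

```text
clock: 1.52
eef_pos: [400.9, -73.4, 302.4]
eef_rot: [-3.141, 0.001, 0.082]
wrist_force: [0.2, -0.2, -0.3]
finger_gap: 94.0
finger_force: 0.0
```

>>> {"name": "carry_out", "arguments": {
  "slide": [
    [0.148,0.922,0],
    [0.148,0.922,0],
    [0.148,0.922,0],
    [0.148,0.922,0],
    [0.148,0.922,0],
    [0.148,0.922,-0.16],
    [0.148,0.922,-0.16],
    [0.148,0.922,-0.16],
    [0.148,0.922,-0.16],
    [0.148,0.922,-0.16]
  ],
  "dr": [
    [0,0,0],
    [0,0,0],
    [0,0,0],
    [0,0,0],
    [0,0,0],
    [0,0,0],
    [0,0,0],
    [0,0,0],
    [0,0,0],
    [0,0,0]
  ],
  "gripper": [100,100,100,100,100,100,100,100,60,50]
}}

```text
clock: 2.35
eef_pos: [437.7, 154.4, 263.7]
eef_rot: [-3.142, -0.001, 0.077]
wrist_force: [0.9, 0.4, 0.6]
finger_gap: 83.8
finger_force: 0.0
```

>>> {"name": "carry_out", "arguments": {
  "slide": [
    [0,0,-0.1],
    [0,0,-0.182],
    [0,0,-0.182],
    [0,0,-0.182],
    [0,0,-0.182],
    [0,0,-0.182],
    [0,0,-0.182],
    [0,0,-0.182],
    [0,0,-0.182],
    [0,0,-0.182]
  ],
  "dr": [
    [0,0,0],
    [0,0,0],
    [0,0,0],
    [0,0,0],
    [0,0,0],
    [0,0,0],
    [0,0,0],
    [0,0,0],
    [0,0,0],
    [0,0,0]
  ],
  "gripper": [50,50,40,30,20,10,10,10,10,10],
  "newtons": 25
}}

```text
clock: 3.18
eef_pos: [437.1, 156.2, 217.4]
eef_rot: [-3.141, -0.0, 0.079]
wrist_force: [1.5, -2.3, -1.2]
finger_gap: 17.8
finger_force: 25.3
```

Run:
```python
from h import *
import cv2
s=read_state();print(s["eef_pos"],s["eef_rot"],s["finger_gap"],s["finger_force"],s["wrist_force"])
im=camera("scene");cv2.imwrite("pics/g1.png",cv2.resize(im[60:230,200:400,::-1],None,fx=3.5,fy=3.5,interpolation=cv2.INTER_CUBIC))
```

```text
[437.11545638 156.21021228 217.38547342] [-3.14145376e+00 -3.48266368e-04  7.93898694e-02] 17.791814230554962 25.25882989168167 [ 1.46381901 -2.26478727 -1.21310202]
```

View pics/g1.png

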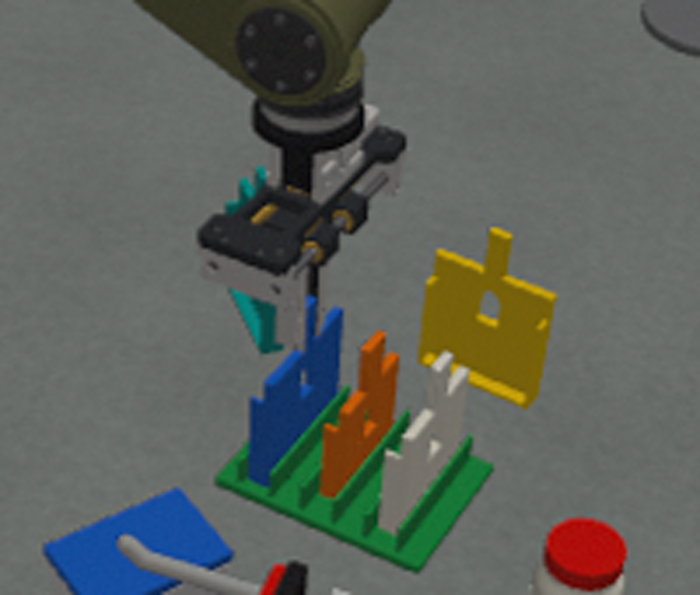

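The blue tab is gripped: the gap is 17.8 mm and the picture shows the fingers on it. Next I lift it and carry it in front of the tip.

>>> {"name": "carry_out", "arguments": {
  "slide": [
    [0,0,0.1],
    [0,0,0.2],
    [0,0,0.36],
    [0,0,0.36],
    [0,0,0.36],
    [0,0,0.36]
  ],
  "dr": [
    [0,0,0],
    [0,0,0],
    [0,0,0],
    [0,0,0],
    [0,0,0],
    [0,0,0]
  ],
  "gripper": [10,10,10,10,10,10]
}}

```text
clock: 3.73
eef_pos: [436.8, 156.0, 306.2]
eef_rot: [3.141, 0.001, 0.079]
wrist_force: [0.8, 0.3, -2.0]
finger_gap: 18.0
finger_force: 25.0
```

>>> {"name": "carry_out", "arguments": {
  "slide": [
    [0,-0.1,0],
    [0,-0.2,0],
    [0,-0.35,0],
    [0,-0.5,0],
    [0,-0.65,0],
    [0,-0.8,0],
    [0,-0.9,0],
    [0,-0.9,0]
  ],
  "dr": [
    [0,0,0.022],
    [0,0,0.022],
    [0,0,0.022],
    [0,0,0.022],
    [0,0,0.022],
    [0,0,0.022],
    [0,0,0.022],
    [0,0,0.022]
  ],
  "gripper": [10,10,10,10,10,10,10,10]
}}

```text
clock: 4.4
eef_pos: [436.5, -72.3, 305.4]
eef_rot: [-3.141, 0.003, 0.214]
wrist_force: [-0.2, -0.0, -1.7]
finger_gap: 18.3
finger_force: 25.0
```

>>> {"name": "carry_out", "arguments": {
  "slide": [
    [0.063,-0.1,0],
    [0.063,-0.2,0],
    [0.063,-0.239,0],
    [0.063,-0.239,0],
    [0.063,-0.239,0],
    [0.063,-0.239,0],
    [0.063,-0.239,0]
  ],
  "dr": [
    [0,0,0],
    [0,0,0],
    [0,0,0],
    [0,0,0],
    [0,0,0],
    [0,0,0],
    [0,0,0]
  ],
  "gripper": [10,10,10,10,10,10,10]
}}

```text
clock: 4.98
eef_pos: [452.8, -127.6, 307.0]
eef_rot: [-3.141, 0.0, 0.219]
wrist_force: [-1.4, 0.7, -1.7]
finger_gap: 17.7
finger_force: 25.0
```

Run:
```python
from h import *
import cv2
s=read_state();print(s["eef_pos"],s["eef_rot"],s["finger_gap"],s["finger_force"],s["wrist_force"])
a=camera("scene")[170:290,200:330,::-1];b=camera("top")[120:280,250:360,::-1]
cv2.imwrite("pics/a1.png",np.hstack([cv2.resize(a,(500,462),interpolation=cv2.INTER_CUBIC),cv2.resize(b,(300,436),interpolation=cv2.INTER_CUBIC)] if 0 else [cv2.resize(a,(480,443),interpolation=cv2.INTER_CUBIC),cv2.resize(b,(305,443),interpolation=cv2.INTER_CUBIC)]))
# expected hole bottom/roof in scene for TCP
p=s["eef_pos"];y=s["eef_rot"][2]
for z in(-122+8.5,-122-26):
  q=proj("scene",w([p[0],p[1],y],(4,0,p[2]+z)));print(z,q,(q-[200,170])*480/130)
for l in((-132,0,181),(-115,0,170),(-60,0,170)):
  q=proj("scene",w([619.8,-91.7,.217],l));print(l,q,(q-[200,170])*480/130)
```

```text
[ 452.77348901 -127.61188889  307.00170391] [-3.14128648e+00  1.52187227e-04  2.18501058e-01] 17.699155948898103 24.99751478433609 [-1.41766384  0.74300768 -1.6899005 ]
-113.5 [218.56836564 202.70588064] [ 68.56011927 120.76017466]
-148 [219.72876716 213.72017047] [ 72.84467874 161.42832172]
(-132, 0, 181) [233.30219107 211.83129936] [122.96193626 154.45402839]
(-115, 0, 170) [240.68399147 217.70495581] [150.21781466 176.14137529]
(-60, 0, 170) [264.18916757 225.52970305] [237.00615717 205.03274972]
```

View pics/a1.png

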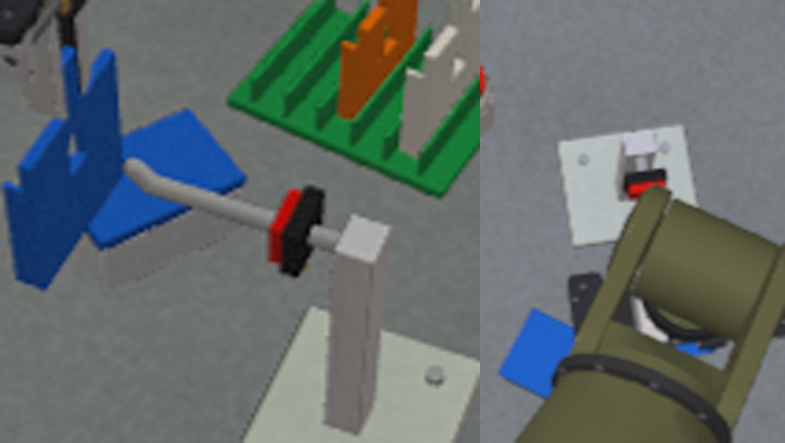

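Run:
```python
from h import *
import cv2
np.set_printoptions(suppress=True,precision=2)
im=camera("scene").astype(int);r,g,b=im[...,0],im[...,1],im[...,2]
k=((b-r>45)&(b>70)).astype(np.uint8);k[:,:195]=0
k[:,238:]=0
c,_=cv2.findContours(k,0,1);c=max(c,key=cv2.contourArea)[:,0]
print("blue ext: left",c[c[:,0].argmin()],"bot",c[c[:,1].argmax()])
s=read_state();p=s["eef_pos"];y=s["eef_rot"][2];P=[p[0],p[1],y];zb=p[2]-207
for l in((4,-52,zb),(-4,-52,zb),(4,-52,zb+107),(-16,-52,zb+85),(-16,-52,zb),(4,52,zb+107),(4,9,zb+147)):print(l,proj("scene",w(P,l)))
H=[619.8,-91.7,.217]
for u in range(242,266,4):
    col=im[198:240,u].sum(1);print(u,col.tolist())
for l in((-100,0,170),(-50,0,170),(-100,5,170),(-50,5,170)):print(l,proj("scene",w(H,l)))
```

```text
blue ext: left [201 219] bot [211 248]
(4, -52, np.float64(100.22051860745302)) [210.52 247.8 ]
(-4, -52, np.float64(100.22051860745302)) [207.32 246.66]
(4, -52, np.float64(207.22051860745302)) [206.   214.85]
(-16, -52, np.float64(185.22051860745302)) [198.55 219.17]
(-16, -52, np.float64(100.22051860745302)) [202.55 244.95]
(4, 52, np.float64(207.22051860745302)) [229.2  182.81]
(4, 9, np.float64(247.22051860745302)) [218.6  181.78]
242 [340, 340, 345, 344, 294, 282, 268, 270, 270, 273, 270, 262, 263, 266, 264, 272, 269, 259, 284, 379, 425, 410, 365, 318, 281, 260, 262, 270, 269, 270, 257, 184, 140, 258, 310, 316, 311, 315, 311, 312, 311, 304]
246 [338, 334, 303, 315, 276, 271, 268, 266, 273, 268, 266, 272, 265, 267, 266, 276, 271, 269, 269, 255, 316, 422, 417, 375, 329, 294, 247, 269, 258, 189, 148, 252, 310, 314, 315, 312, 309, 311, 311, 316, 312, 314]
250 [342, 299, 265, 264, 271, 266, 266, 266, 267, 272, 269, 275, 270, 260, 269, 268, 266, 269, 269, 270, 261, 271, 424, 426, 394, 338, 306, 240, 161, 262, 323, 314, 309, 310, 309, 313, 309, 308, 302, 306, 308, 326]
254 [330, 329, 332, 331, 326, 297, 281, 262, 271, 262, 270, 270, 259, 269, 269, 268, 269, 267, 264, 272, 265, 263, 267, 395, 419, 404, 353, 312, 265, 303, 313, 310, 310, 314, 308, 306, 310, 308, 308, 276, 325, 329]
258 [327, 332, 341, 336, 337, 338, 329, 338, 327, 327, 289, 271, 262, 266, 275, 271, 268, 266, 271, 267, 266, 268, 269, 225, 368, 425, 412, 366, 324, 273, 287, 311, 310, 306, 309, 306, 311, 280, 321, 331, 328, 322]
262 [150, 270, 339, 344, 332, 326, 327, 335, 335, 334, 332, 331, 329, 320, 311, 281, 263, 263, 265, 267, 273, 251, 169, 129, 344, 346, 421, 417, 382, 332, 292, 247, 295, 305, 303, 324, 332, 324, 319, 333, 327, 325]
(-100, 0, 170) [247.02 219.82]
(-50, 0, 170) [268.54 226.98]
(-100, 5, 170) [248.03 218.23]
(-50, 5, 170) [269.5  225.34]
```

Run:
```python
import cv2
im=cv2.imread("pics/a1.png");
im=cv2.resize(im[20:300,0:330],None,fx=2.1,fy=2.1,interpolation=cv2.INTER_CUBIC);cv2.imwrite("pics/a2.png",im)
```

```text
(no output)
```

View pics/a2.png

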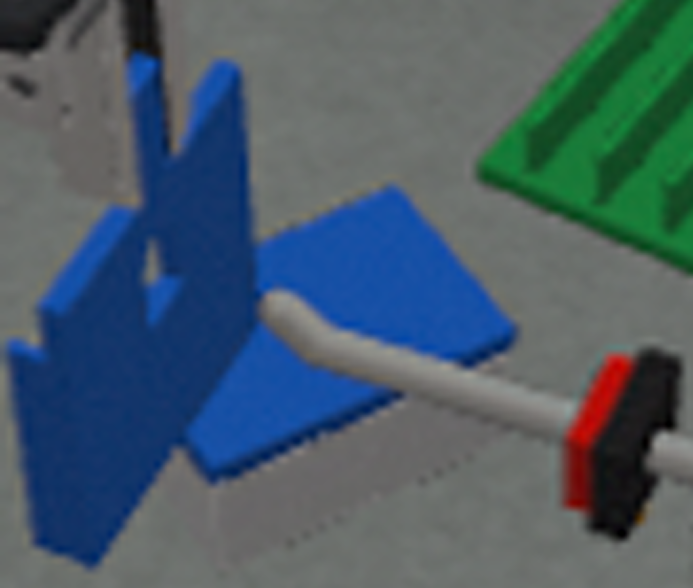

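The bar runs from about (265,300) to (565,415) in this crop, and the tray's hole is at (155,265) with both in line to within a few mm. I refine the bar line with profiles from the first top picture.

Run:
```python
from h import *
import cv2
np.set_printoptions(suppress=True,precision=2,linewidth=150)
t=cv2.imread("pics/top0.png").astype(int).sum(2)
for v in range(192,226,3):
    print(v,t[v,304:324].tolist())
H=[619.8,-91.7,.217]
for l in((-132,0,179),(-110,0,170),(-80,0,170),(-50,0,170),(-80,5,170),(-80,6,170),(-80,-6,170)):print(l,proj("top",w(H,l)))
```

```text
192 [351, 370, 399, 371, 393, 458, 476, 455, 417, 477, 541, 543, 542, 538, 535, 535, 544, 547, 543, 543]
195 [535, 536, 541, 541, 499, 462, 474, 471, 419, 455, 539, 541, 543, 540, 540, 544, 546, 545, 547, 545]
198 [535, 531, 535, 538, 503, 450, 457, 476, 452, 420, 479, 545, 539, 535, 535, 540, 542, 543, 545, 542]
201 [532, 532, 530, 529, 532, 494, 460, 473, 473, 419, 444, 529, 537, 537, 539, 541, 542, 541, 541, 538]
204 [531, 526, 530, 523, 514, 465, 426, 457, 475, 456, 390, 341, 337, 307, 299, 309, 318, 323, 332, 356]
207 [375, 373, 375, 369, 366, 364, 366, 421, 474, 472, 422, 360, 364, 363, 361, 360, 357, 358, 355, 353]
210 [360, 362, 364, 368, 375, 366, 361, 395, 458, 476, 456, 388, 349, 368, 362, 363, 372, 369, 365, 366]
213 [368, 364, 369, 370, 369, 379, 377, 374, 423, 472, 471, 423, 364, 358, 357, 358, 356, 356, 359, 353]
216 [363, 370, 372, 369, 360, 360, 354, 357, 400, 455, 473, 452, 382, 343, 366, 365, 358, 355, 360, 363]
219 [372, 369, 365, 361, 360, 360, 362, 368, 366, 410, 456, 450, 401, 352, 361, 369, 375, 372, 365, 363]
222 [378, 374, 365, 369, 368, 373, 373, 363, 352, 375, 436, 472, 470, 419, 363, 364, 358, 355, 365, 368]
225 [365, 363, 370, 368, 364, 367, 364, 366, 366, 369, 342, 318, 316, 337, 362, 364, 366, 368, 368, 368]
(-132, 0, 179) [315.23 225.18]
(-110, 0, 170) [313.72 217.56]
(-80, 0, 170) [312.06 206.42]
(-50, 0, 170) [310.42 195.4 ]
(-80, 5, 170) [310.17 206.66]
(-80, 6, 170) [309.79 206.71]
(-80, -6, 170) [314.33 206.13]
```

The profiles put the bar about 2 mm further to −y at the tip, with its yaw near 0.235. I correct for that and creep over the tip.

>>> {"name": "carry_out", "arguments": {
  "slide": [
    [0,-0.012,0],
    [0,-0.012,0],
    [0.0156,-0.0083,0],
    [0.0311,-0.0046,0],
    [0.0467,-0.0008,0],
    [0.0622,0.0029,0],
    [0.0778,0.0066,0],
    [0.0934,0.0103,0],
    [0.109,0.0141,0],
    [0.109,0.0141,0]
  ],
  "dr": [
    [0,0,0.0029],
    [0,0,0.0029],
    [0,0,0.0029],
    [0,0,0.0029],
    [0,0,0.0029],
    [0,0,0.0029],
    [0,0,0.0029],
    [0,0,0.0029],
    [0,0,0.0029],
    [0,0,0.0029]
  ],
  "gripper": [10,10,10,10,10,10,10,10,10,10]
}}

```text
clock: 5.97
eef_pos: [480.7, -124.9, 307.0]
eef_rot: [-3.141, 0.0, 0.236]
wrist_force: [0.2, 0.2, -1.8]
finger_gap: 17.6
finger_force: 25.0
```

Run:
```python
from h import *
import cv2
s=read_state();print(s["eef_pos"],s["eef_rot"],s["wrist_force"],s["moment"])
im=camera("scene");cv2.imwrite("pics/a3.png",cv2.resize(im[165:265,200:310,::-1],None,fx=6,fy=6,interpolation=cv2.INTER_CUBIC))
```

```text
[ 480.68278337 -124.9216035   307.03122745] [-3.14148688e+00  2.21210802e-05  2.35938164e-01] [ 0.24016238  0.21120988 -1.79799614] [-0.00289554  0.012286   -0.04732382]
```

View pics/a3.png

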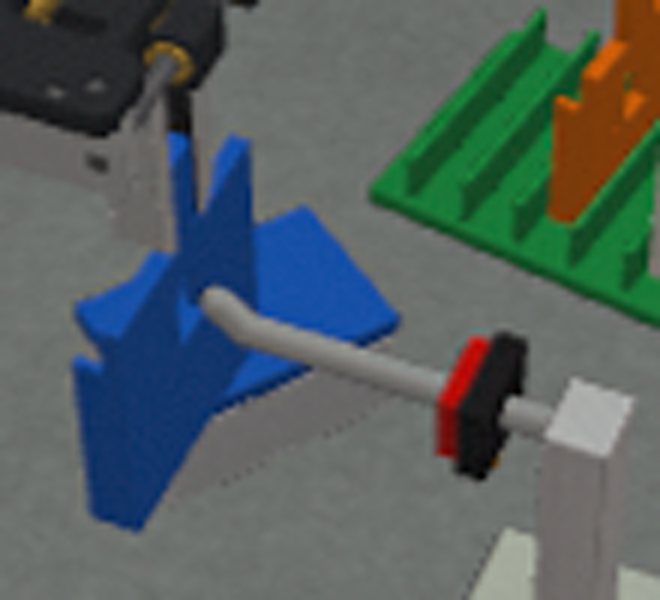

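The tip at crop (212,298) sits right at the hole, which runs from about (185,300) to (195,330). I go on slowly.

>>> {"name": "carry_out", "arguments": {
  "slide": [
    [0.0156,0.0037,0],
    [0.0311,0.0074,0],
    [0.0467,0.0112,0],
    [0.0467,0.0112,0]
  ],
  "dr": [
    [0,0,0],
    [0,0,0],
    [0,0,0],
    [0,0,0]
  ],
  "gripper": [10,10,10,10]
}}

```text
clock: 6.35
eef_pos: [492.4, -122.1, 307.1]
eef_rot: [-3.142, -0.0, 0.236]
wrist_force: [-0.1, 0.8, -2.2]
finger_gap: 17.9
finger_force: 25.0
```

>>> {"name": "carry_out", "arguments": {
  "slide": [
    [0.0156,0.0037,0],
    [0.0311,0.0074,0],
    [0.0467,0.0112,0],
    [0.0467,0.0112,0]
  ],
  "dr": [
    [0,0,0],
    [0,0,0],
    [0,0,0],
    [0,0,0]
  ],
  "gripper": [10,10,10,10]
}}

```text
clock: 6.68
eef_pos: [504.0, -119.3, 307.1]
eef_rot: [-3.142, -0.0, 0.236]
wrist_force: [-0.6, -0.3, -0.5]
finger_gap: 17.9
finger_force: 25.0
```

Run:
```python
from h import *
s=read_state();print(s["eef_pos"],s["eef_rot"],s["wrist_force"],s["moment"])
```

```text
[ 504.02216819 -119.34069531  307.05668083] [-3.14154658e+00 -6.12356180e-05  2.35870976e-01] [-0.59046943 -0.335365   -0.46367802] [-0.01271372  0.0163573   0.01932768]
```

>>> {"name": "carry_out", "arguments": {
  "slide": [
    [0.0156,0.0037,0],
    [0.0311,0.0074,0],
    [0.0467,0.0112,0],
    [0.0622,0.0149,0],
    [0.0778,0.0186,0],
    [0.0778,0.0186,-0.02],
    [0.0778,0.0186,-0.04],
    [0.0778,0.0186,-0.04]
  ],
  "dr": [
    [0,0,0],
    [0,0,0],
    [0,0,0],
    [0,0,0],
    [0,0,0],
    [0,0,0],
    [0,0,0],
    [0,0,0]
  ],
  "gripper": [10,10,10,10,10,10,10,10]
}}

```text
clock: 7.35
eef_pos: [522.5, -114.8, 295.7]
eef_rot: [-3.141, 0.002, 0.236]
wrist_force: [0.5, 0.3, -1.6]
finger_gap: 17.8
finger_force: 25.0
```

>>> {"name": "carry_out", "arguments": {
  "slide": [
    [0,0,-0.004],
    [0,0,-0.008],
    [0,0,-0.008],
    [0,0,-0.008]
  ],
  "dr": [
    [0,0,0],
    [0,0,0],
    [0,0,0],
    [0,0,0]
  ],
  "gripper": [10,10,10,10]
}}

```text
clock: 7.68
eef_pos: [522.9, -114.9, 295.3]
eef_rot: [3.141, -0.0, 0.236]
wrist_force: [-0.6, 0.2, -1.3]
finger_gap: 17.7
finger_force: 25.0
```

Run:
```python
from h import *
s=read_state();print(s["eef_pos"],s["eef_rot"],s["wrist_force"],s["moment"])
```

```text
[ 522.85480989 -114.89176467  295.27102065] [ 3.14148806e+00 -1.85674697e-04  2.35570345e-01] [-0.62660897  0.24781079 -1.26138669] [ 0.03979752  0.00531768 -0.02039109]
```

>>> {"name": "carry_out", "arguments": {
  "slide": [
    [0,0,-0.004],
    [0,0,-0.008],
    [0,0,-0.008],
    [0,0,-0.008]
  ],
  "dr": [
    [0,0,0],
    [0,0,0],
    [0,0,0],
    [0,0,0]
  ],
  "gripper": [10,10,10,10]
}}

```text
clock: 8.02
eef_pos: [523.0, -115.0, 293.3]
eef_rot: [3.141, -0.0, 0.236]
wrist_force: [1.0, -2.5, 0.6]
finger_gap: 17.5
finger_force: 25.0
```

>>> {"name": "carry_out", "arguments": {
  "slide": [
    [0,0,-0.004],
    [0,0,-0.004],
    [0,0,-0.004]
  ],
  "dr": [
    [0,0,0],
    [0,0,0],
    [0,0,0]
  ],
  "gripper": [10,10,10]
}}

```text
clock: 8.27
eef_pos: [523.1, -115.2, 292.8]
eef_rot: [3.14, -0.001, 0.236]
wrist_force: [0.0, -3.5, 5.5]
finger_gap: 17.9
finger_force: 25.0
```

Run:
```python
from h import *
s=read_state();print(s["eef_pos"],s["eef_rot"],s["wrist_force"],s["moment"])
```

```text
[ 523.09383092 -115.19658812  292.76661074] [ 3.14025758e+00 -1.17409947e-03  2.35500135e-01] [ 0.04026653 -3.51050166  5.52794448] [-0.87312856 -0.15578582 -0.01957973]
```

>>> {"name": "carry_out", "arguments": {
  "slide": [
    [0.001,-0.0043,0.004],
    [0.001,-0.0043,0.004],
    [0.001,-0.0043,0.002],
    [0.001,-0.0043,0.002]
  ],
  "dr": [
    [0,0,0],
    [0,0,0],
    [0,0,0],
    [0,0,0]
  ],
  "gripper": [10,10,10,10]
}}

```text
clock: 8.6
eef_pos: [523.1, -115.9, 292.5]
eef_rot: [-3.142, 0.0, 0.236]
wrist_force: [-0.1, -1.0, 0.4]
finger_gap: 17.7
finger_force: 25.0
```

Run:
```python
from h import *
s=read_state();print(s["eef_pos"],s["eef_rot"],s["wrist_force"],s["moment"])
im=camera("scene");u=np.array([.9725,.2328]);k=(im[...,0]>130)&(im[...,1]<60)&(im[...,2]<60);k[:200]=0;k[260:]=0;k[:,:250]=0;k[:,310:]=0
ys,xs=np.nonzero(k);print("red",xs.min(),xs.max(),ys.min(),ys.max())
for x in range(-60,-20,5):
  print(x,proj("scene",w([619.8,-93,.23],(x,17,185))),proj("scene",w([619.8,-93,.23],(x,-17,155))))
```

```text
[ 523.13073492 -115.89094699  292.53129766] [-3.14153706e+00  1.85783749e-04  2.35736934e-01] [-0.10773125 -1.02520024  0.35628672] [-0.25617962  0.0484573  -0.01597795]
red 273 294 201 232
-60 [266.8552828 215.8505055] [260.48798799 236.46919431]
-55 [269.04653104 216.54016001] [262.6709065  237.18694332]
-50 [271.24373689 217.23168957] [264.85976083 237.90664403]
-45 [273.44692466 217.92510182] [267.05457521 238.62830443]
-40 [275.65611882 218.62040447] [269.25537402 239.35193251]
-35 [277.87134397 219.31760527] [271.46218177 240.07753636]
-30 [280.09262484 220.01671199] [273.6750231  240.80512406]
-25 [282.3199863  220.71773246] [275.8939228  241.53470376]
```

>>> {"name": "carry_out", "arguments": {
  "slide": [
    [0.0233,0.0056,0.004],
    [0.0467,0.0112,0.004],
    [0.07,0.0168,0.004],
    [0.0934,0.0223,0.004],
    [0.1167,0.0279,0.004],
    [0.14,0.0335,0.004],
    [0.1634,0.0391,0.004],
    [0.18,0.0431,0.004],
    [0.18,0.0431,0.004],
    [0.18,0.0431,0.004]
  ],
  "dr": [
    [0,0,0],
    [0,0,0],
    [0,0,0],
    [0,0,0],
    [0,0,0],
    [0,0,0],
    [0,0,0],
    [0,0,0],
    [0,0,0],
    [0,0,0]
  ],
  "gripper": [10,10,10,10,10,10,10,10,10,10]
}}

```text
clock: 9.48
eef_pos: [568.2, -105.1, 293.5]
eef_rot: [-3.141, 0.0, 0.236]
wrist_force: [0.6, -0.1, -2.0]
finger_gap: 17.2
finger_force: 25.0
```

Run:
```python
from h import *
s=read_state();print(s["eef_pos"],s["eef_rot"],s["wrist_force"],s["moment"])
import cv2
im=camera("scene");cv2.imwrite("pics/a4.png",cv2.resize(im[165:265,210:320,::-1],None,fx=6,fy=6,interpolation=cv2.INTER_CUBIC))
```

```text
[ 568.21836415 -105.08314159  293.4694433 ] [-3.14145043e+00  3.12415925e-04  2.35853564e-01] [ 0.5685342  -0.12457102 -1.95589087] [-0.00650104 -0.02845325 -0.02522648]
```

View pics/a4.png

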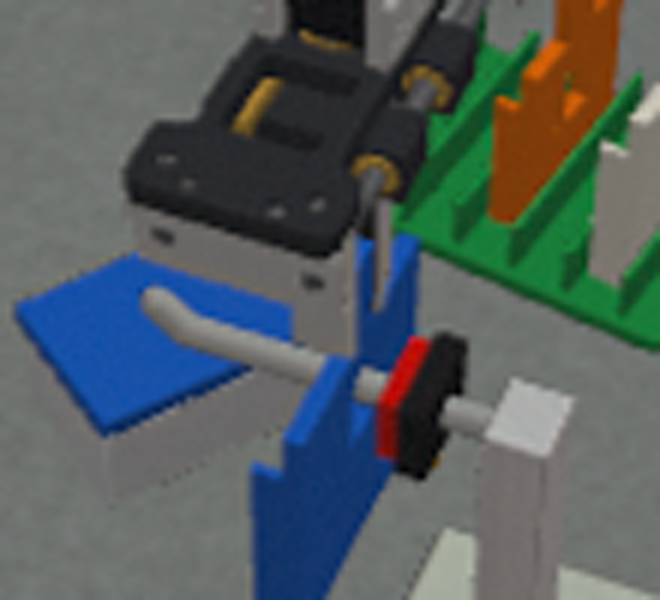

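>>> {"name": "carry_out", "arguments": {
  "slide": [
    [0.0117,0.0028,0],
    [0.0233,0.0056,0],
    [0.035,0.0084,0],
    [0.0389,0.0093,0],
    [0.0389,0.0093,0]
  ],
  "dr": [
    [0,0,0],
    [0,0,0],
    [0,0,0],
    [0,0,0],
    [0,0,0]
  ],
  "gripper": [10,10,10,10,10]
}}

```text
clock: 9.95
eef_pos: [578.1, -102.8, 293.6]
eef_rot: [-3.142, -0.0, 0.236]
wrist_force: [-0.8, 0.5, -1.0]
finger_gap: 17.6
finger_force: 25.0
```

>>> {"name": "carry_out", "arguments": {
  "slide": [
    [0.0039,0.0009,0],
    [0.0078,0.0019,0],
    [0.0078,0.0019,0]
  ],
  "dr": [
    [0,0,0],
    [0,0,0],
    [0,0,0]
  ],
  "gripper": [10,10,10]
}}

```text
clock: 10.2
eef_pos: [579.5, -102.5, 293.6]
eef_rot: [-3.141, 0.001, 0.236]
wrist_force: [-4.7, -0.0, -1.0]
finger_gap: 17.6
finger_force: 25.0
```

>>> {"name": "carry_out", "arguments": {
  "slide": [
    [-0.0058,-0.0014,0],
    [-0.0058,-0.0014,-0.004],
    [-0.0058,-0.0014,-0.004],
    [-0.0058,-0.0014,-0.004]
  ],
  "dr": [
    [0,0,0],
    [0,0,0],
    [0,0,0],
    [0,0,0]
  ],
  "gripper": [10,10,10,10]
}}

```text
clock: 10.53
eef_pos: [578.4, -102.7, 292.7]
eef_rot: [3.142, -0.0, 0.236]
wrist_force: [0.2, -0.7, -1.6]
finger_gap: 18.0
finger_force: 25.0
```

>>> {"name": "carry_out", "arguments": {
  "slide": [
    [0,0,-0.002],
    [0,0,-0.002],
    [0,0,-0.002]
  ],
  "dr": [
    [0,0,0],
    [0,0,0],
    [0,0,0]
  ],
  "gripper": [10,10,10]
}}

```text
clock: 10.78
eef_pos: [578.5, -102.8, 292.4]
eef_rot: [3.141, -0.001, 0.236]
wrist_force: [0.7, -1.2, 0.8]
finger_gap: 18.1
finger_force: 25.0
```

Run:
```python
from h import *
s=read_state();print(s["eef_pos"],s["eef_rot"],s["wrist_force"],s["moment"])
```

```text
[ 578.45554724 -102.79626929  292.3535198 ] [ 3.14124359e+00 -5.13126955e-04  2.35557918e-01] [ 0.68471721 -1.22640902  0.82602645] [-0.2138759  -0.0341995  -0.00969796]
```

>>> {"name": "carry_out", "arguments": {
  "slide": [
    [0.003,0,0],
    [0.0058,0.0005,0],
    [0.0058,0.0005,0]
  ],
  "dr": [
    [0,0,0],
    [0,0,0],
    [0,0,0]
  ],
  "gripper": [10,10,10]
}}

```text
clock: 11.03
eef_pos: [579.6, -102.7, 292.2]
eef_rot: [3.142, 0.001, 0.236]
wrist_force: [-4.7, -3.1, 2.7]
finger_gap: 17.9
finger_force: 25.0
```

>>> {"name": "carry_out", "arguments": {
  "slide": [
    [0,0,0]
  ],
  "dr": [
    [0,0,0]
  ],
  "gripper": [10]
}}

```text
clock: 11.12
eef_pos: [579.6, -102.7, 292.2]
eef_rot: [3.142, 0.001, 0.236]
wrist_force: [-4.8, -1.9, 2.1]
finger_gap: 17.7
finger_force: 25.0
```

>>> {"name": "carry_out", "arguments": {
  "slide": [
    [0,0,0]
  ],
  "dr": [
    [0,0,0]
  ],
  "gripper": [10]
}}

```text
clock: 11.2
eef_pos: [579.6, -102.7, 292.2]
eef_rot: [-3.142, 0.001, 0.236]
wrist_force: [-5.3, -1.9, 3.1]
finger_gap: 18.1
finger_force: 25.0
```

Run:
```python
from h import *
s=read_state();print(s["eef_pos"],s["eef_rot"],s["wrist_force"],s["moment"])
```

```text
[ 579.55484581 -102.74668908  292.1810145 ] [-3.14158145e+00  1.08106643e-03  2.35537048e-01] [-5.32974336 -1.91150347  3.08881197] [-0.44646926  1.02334622 -0.03357928]
```

>>> {"name": "carry_out", "arguments": {
  "slide": [
    [0.001,0,0],
    [0.001,0,0],
    [0.001,0,0],
    [0.001,0,0]
  ],
  "dr": [
    [0,0,0],
    [0,0,0],
    [0,0,0],
    [0,0,0]
  ],
  "gripper": [10,10,10,10]
}}

```text
clock: 11.53
eef_pos: [579.7, -102.7, 292.2]
eef_rot: [-3.141, 0.001, 0.236]
wrist_force: [-6.0, -1.9, 3.9]
finger_gap: 17.8
finger_force: 25.0
```

>>> {"name": "carry_out", "arguments": {
  "slide": [
    [0,0,0],
    [0,0,0],
    [0,0,0]
  ],
  "dr": [
    [0,0,0],
    [0,0,0],
    [0,0,0]
  ],
  "gripper": [10,10,10]
}}

```text
clock: 11.78
eef_pos: [579.7, -102.8, 292.2]
eef_rot: [-3.141, 0.002, 0.235]
wrist_force: [-6.8, -2.2, 3.5]
finger_gap: 17.6
finger_force: 25.0
```

>>> {"name": "carry_out", "arguments": {
  "slide": [
    [0,0,0],
    [0,0,0],
    [0,0,0],
    [0,0,0],
    [0,0,0],
    [0,0,0.08],
    [0,0,0.24],
    [0,0,0.24],
    [0,0,0.24]
  ],
  "dr": [
    [0,0,0],
    [0,0,0],
    [0,0,0],
    [0,0,0],
    [0,0,0],
    [0,0,0],
    [0,0,0],
    [0,0,0],
    [0,0,0]
  ],
  "gripper": [30,45,45,45,45,45,45,45,45]
}}

```text
clock: 12.53
eef_pos: [580.4, -102.6, 354.2]
eef_rot: [3.14, -0.004, 0.236]
wrist_force: [1.0, -0.4, -1.0]
finger_gap: 42.5
finger_force: 0.0
```

Run:
```python
from h import *
import cv2
s=read_state();print(s["eef_pos"],s["eef_rot"],s["wrist_force"],s["moment"],s["finger_gap"])
im=camera("scene");cv2.imwrite("pics/b1.png",cv2.resize(im[165:265,210:320,::-1],None,fx=6,fy=6,interpolation=cv2.INTER_CUBIC))
```

```text
[ 580.39089647 -102.61475898  354.21703952] [ 3.13980715 -0.00370122  0.23569239] [ 0.96868258 -0.39150984 -0.99431857] [-0.0339803   0.03060972  0.01031168] 42.461832512910895
```

View pics/b1.png

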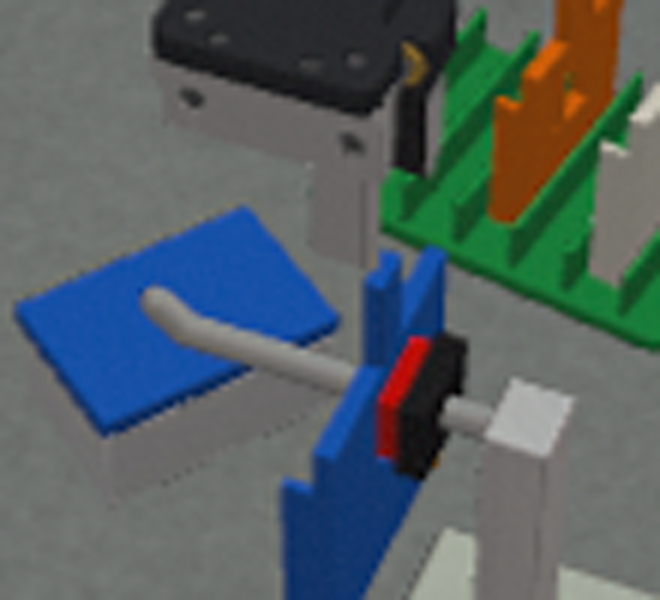

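The tray hangs against the sleeve. The stop's red and black pixels are where they were, at crop (410,400) and (440,400). Next is the white tray.

>>> {"name": "carry_out", "arguments": {
  "slide": [
    [-0.146,0.1,0],
    [-0.146,0.25,0],
    [-0.146,0.4,0],
    [-0.146,0.55,0],
    [-0.146,0.7,-0.1],
    [-0.146,0.85,-0.2],
    [-0.146,0.96,-0.32],
    [-0.146,0.96,-0.32],
    [-0.146,0.96,-0.32]
  ],
  "dr": [
    [0,0,-0.0249],
    [0,0,-0.0249],
    [0,0,-0.0249],
    [0,0,-0.0249],
    [0,0,-0.0249],
    [0,0,-0.0249],
    [0,0,-0.0249],
    [0,0,-0.0249],
    [0,0,-0.0249]
  ],
  "gripper": [60,60,60,60,60,60,60,60,60]
}}

```text
clock: 13.33
eef_pos: [542.6, 138.7, 269.2]
eef_rot: [3.141, 0.005, 0.082]
wrist_force: [-0.2, -0.7, 0.1]
finger_gap: 56.3
finger_force: 0.0
```

>>> {"name": "carry_out", "arguments": {
  "slide": [
    [0,0.1176,0],
    [0,0.1176,0],
    [0,0.1176,0],
    [0,0.1176,-0.12],
    [0,0.1176,-0.22],
    [0,0.1176,-0.248],
    [0,0.1176,-0.248],
    [0,0.1176,-0.248],
    [0,0.1176,-0.248]
  ],
  "dr": [
    [0,0,0],
    [0,0,0],
    [0,0,0],
    [0,0,0],
    [0,0,0],
    [0,0,0],
    [0,0,0],
    [0,0,0],
    [0,0,0]
  ],
  "gripper": [60,60,60,60,60,60,60,60,60]
}}

```text
clock: 14.08
eef_pos: [544.1, 166.4, 211.7]
eef_rot: [-3.141, -0.002, 0.079]
wrist_force: [-0.2, 0.9, 0.2]
finger_gap: 56.5
finger_force: 0.0
```

>>> {"name": "carry_out", "arguments": {
  "slide": [
    [0,0,0],
    [0,0,0],
    [0,0,0],
    [0,0,0],
    [0,0,0],
    [0,0,0]
  ],
  "dr": [
    [0,0,0],
    [0,0,0],
    [0,0,0],
    [0,0,0],
    [0,0,0],
    [0,0,0]
  ],
  "gripper": [40,30,20,15,15,15]
}}

```text
clock: 14.58
eef_pos: [543.6, 166.9, 210.2]
eef_rot: [-3.142, -0.0, 0.079]
wrist_force: [0.3, 0.3, 1.6]
finger_gap: 21.7
finger_force: 25.0
```

Run:
```python
from h import *
s=read_state();print(s["eef_pos"],s["eef_rot"],s["wrist_force"],s["moment"],s["finger_gap"],s["finger_force"])
```

```text
[543.56328771 166.85251819 210.21036392] [-3.14155439e+00 -4.90682899e-05  7.92941033e-02] [0.34841664 0.28486808 1.6052372 ] [ 0.00902423  0.03517139 -0.04696107] 21.72166965281721 24.997648000717163
```

>>> {"name": "carry_out", "arguments": {
  "slide": [
    [0,0,0.1],
    [0,0,0.2],
    [0,0,0.3],
    [0,0,0.388],
    [0,0,0.388],
    [0,0,0.388]
  ],
  "dr": [
    [0,0,0],
    [0,0,0],
    [0,0,0],
    [0,0,0],
    [0,0,0],
    [0,0,0]
  ],
  "gripper": [15,15,15,15,15,15]
}}

```text
clock: 15.08
eef_pos: [543.6, 166.9, 307.7]
eef_rot: [-3.141, -0.002, 0.079]
wrist_force: [-0.1, 0.1, -0.9]
finger_gap: 21.8
finger_force: 25.0
```

>>> {"name": "carry_out", "arguments": {
  "slide": [
    [0,-0.13,0],
    [0,-0.26,0],
    [0,-0.39,0],
    [0,-0.508,0],
    [-0.1,-0.508,0],
    [-0.2,-0.508,0],
    [-0.3,-0.508,0],
    [-0.3742,-0.508,0],
    [-0.3742,-0.508,0]
  ],
  "dr": [
    [0,0,0],
    [0,0,0],
    [0,0,0],
    [0,0,0],
    [0,0,0.0249],
    [0,0,0.0249],
    [0,0,0.0249],
    [0,0,0.0249],
    [0,0,0.0249]
  ],
  "gripper": [15,15,15,15,15,15,15,15,15]
}}

```text
clock: 15.83
eef_pos: [447.4, 39.8, 305.9]
eef_rot: [-3.141, 0.002, 0.236]
wrist_force: [0.3, 0.3, -1.3]
finger_gap: 21.9
finger_force: 25.0
```

>>> {"name": "carry_out", "arguments": {
  "slide": [
    [0,-0.14,0],
    [0,-0.28,0],
    [0,-0.42,0],
    [0,-0.56,0],
    [0,-0.65,0],
    [0,-0.694,0],
    [0,-0.694,0],
    [0,-0.694,0],
    [0,-0.694,0]
  ],
  "dr": [
    [0,0,0],
    [0,0,0],
    [0,0,0],
    [0,0,0],
    [0,0,0],
    [0,0,0],
    [0,0,0],
    [0,0,0],
    [0,0,0]
  ],
  "gripper": [15,15,15,15,15,15,15,15,15]
}}

```text
clock: 16.58
eef_pos: [450.2, -132.7, 306.7]
eef_rot: [-3.141, 0.001, 0.236]
wrist_force: [-0.1, 0.8, -1.2]
finger_gap: 21.4
finger_force: 25.0
```

Run:
```python
from h import *
s=read_state();print(s["eef_pos"],s["eef_rot"],s["wrist_force"],s["moment"],s["finger_gap"],s["finger_force"])
```

```text
[ 450.15174452 -132.67141939  306.70472832] [-3.14094204e+00  5.32963741e-04  2.36482122e-01] [-0.05474714  0.82653798 -1.19726632] [0.09388095 0.01343775 0.01186651] 21.41242373031731 24.99738335609436
```

>>> {"name": "carry_out", "arguments": {
  "slide": [
    [0.0233,0.0056,0],
    [0.0467,0.0112,0],
    [0.07,0.0168,0],
    [0.0934,0.0223,0],
    [0.1089,0.0261,0],
    [0.1245,0.0298,0],
    [0.14,0.0335,0],
    [0.1556,0.0372,0],
    [0.1556,0.0372,0]
  ],
  "dr": [
    [0,0,0],
    [0,0,0],
    [0,0,0],
    [0,0,0],
    [0,0,0],
    [0,0,0],
    [0,0,0],
    [0,0,0],
    [0,0,0]
  ],
  "gripper": [15,15,15,15,15,15,15,15,15]
}}

```text
clock: 17.33
eef_pos: [489.4, -124.3, 307.1]
eef_rot: [-3.142, -0.0, 0.236]
wrist_force: [0.4, -0.7, -0.3]
finger_gap: 21.5
finger_force: 25.0
```

>>> {"name": "carry_out", "arguments": {
  "slide": [
    [0.0156,0.0037,0],
    [0.0311,0.0074,0],
    [0.0467,0.0112,0],
    [0.0622,0.0149,0],
    [0.0622,0.0149,0]
  ],
  "dr": [
    [0,0,0],
    [0,0,0],
    [0,0,0],
    [0,0,0],
    [0,0,0]
  ],
  "gripper": [15,15,15,15,15]
}}

```text
clock: 17.75
eef_pos: [505.0, -120.5, 307.1]
eef_rot: [-3.142, -0.0, 0.236]
wrist_force: [0.2, -0.0, -0.6]
finger_gap: 21.6
finger_force: 25.0
```

>>> {"name": "carry_out", "arguments": {
  "slide": [
    [0.0156,0.0037,0],
    [0.0311,0.0074,0],
    [0.0467,0.0112,0],
    [0.0662,0.0158,0],
    [0.0662,0.0158,0],
    [0.0662,0.0158,-0.024],
    [0.0662,0.0158,-0.048],
    [0.0662,0.0158,-0.048]
  ],
  "dr": [
    [0,0,0],
    [0,0,0],
    [0,0,0],
    [0,0,0],
    [0,0,0],
    [0,0,0],
    [0,0,0],
    [0,0,0]
  ],
  "gripper": [15,15,15,15,15,15,15,15]
}}

```text
clock: 18.42
eef_pos: [520.6, -116.6, 293.5]
eef_rot: [-3.14, 0.002, 0.236]
wrist_force: [-0.3, -1.0, -1.8]
finger_gap: 21.9
finger_force: 25.0
```

>>> {"name": "carry_out", "arguments": {
  "slide": [
    [0,0,-0.004],
    [0,0,-0.008],
    [0,0,-0.008],
    [0,0,-0.008]
  ],
  "dr": [
    [0,0,0],
    [0,0,0],
    [0,0,0],
    [0,0,0]
  ],
  "gripper": [15,15,15,15]
}}

```text
clock: 18.75
eef_pos: [521.0, -116.7, 293.3]
eef_rot: [3.142, -0.0, 0.236]
wrist_force: [-0.7, -0.6, -1.4]
finger_gap: 22.0
finger_force: 25.0
```

Run:
```python
from h import *
s=read_state();print(s["eef_pos"],s["eef_rot"],s["wrist_force"],s["moment"],s["finger_gap"],s["finger_force"])
```

```text
[ 521.00353042 -116.73241144  293.25005927] [ 3.14154586e+00 -1.93443588e-04  2.35633379e-01] [-0.65710815 -0.56198071 -1.40406432] [ 0.00045565 -0.04956754  0.03923575] 22.006028113294835 24.997310042381287
```

>>> {"name": "carry_out", "arguments": {
  "slide": [
    [0.0233,0.0056,0],
    [0.0467,0.0112,0],
    [0.07,0.0168,0],
    [0.0934,0.0223,0],
    [0.1167,0.0279,0],
    [0.1322,0.0316,0],
    [0.1322,0.0316,0],
    [0.1322,0.0316,0]
  ],
  "dr": [
    [0,0,0],
    [0,0,0],
    [0,0,0],
    [0,0,0],
    [0,0,0],
    [0,0,0],
    [0,0,0],
    [0,0,0]
  ],
  "gripper": [15,15,15,15,15,15,15,15]
}}

```text
clock: 19.42
eef_pos: [554.2, -108.7, 292.9]
eef_rot: [-3.141, 0.0, 0.236]
wrist_force: [-0.4, 0.7, -1.0]
finger_gap: 21.8
finger_force: 25.0
```

>>> {"name": "carry_out", "arguments": {
  "slide": [
    [0.0078,0.0019,0],
    [0.0156,0.0037,0],
    [0.0233,0.0056,0],
    [0.0311,0.0074,0],
    [0.0311,0.0074,0]
  ],
  "dr": [
    [0,0,0],
    [0,0,0],
    [0,0,0],
    [0,0,0],
    [0,0,0]
  ],
  "gripper": [15,15,15,15,15]
}}

```text
clock: 19.83
eef_pos: [562.1, -106.9, 293.1]
eef_rot: [3.142, -0.0, 0.236]
wrist_force: [-0.5, 0.4, -0.9]
finger_gap: 21.9
finger_force: 25.0
```

Run:
```python
from h import *
s=read_state();print(s["eef_pos"],s["eef_rot"],s["wrist_force"],s["moment"],s["finger_gap"],s["finger_force"])
```

```text
[ 562.09197847 -106.90954158  293.14500297] [ 3.14156447e+00 -9.91846934e-05  2.35650563e-01] [-0.50341276  0.35250017 -0.89507467] [-0.05202103 -0.00664792  0.00955826] 21.894787345446527 24.99737173318863
```

Inside the rim with no contact so far. I creep on in 2 mm steps, then 1 mm.

>>> {"name": "carry_out", "arguments": {
  "slide": [
    [0.0078,0.0019,0],
    [0.0156,0.0037,0],
    [0.0156,0.0037,0]
  ],
  "dr": [
    [0,0,0],
    [0,0,0],
    [0,0,0]
  ],
  "gripper": [15,15,15]
}}

```text
clock: 20.08
eef_pos: [566.0, -106.0, 293.1]
eef_rot: [3.142, -0.0, 0.236]
wrist_force: [-1.5, -1.0, -0.6]
finger_gap: 21.6
finger_force: 25.0
```

>>> {"name": "carry_out", "arguments": {
  "slide": [
    [0.0039,0.0009,0],
    [0.0058,0.0014,0],
    [0.0058,0.0014,0]
  ],
  "dr": [
    [0,0,0],
    [0,0,0],
    [0,0,0]
  ],
  "gripper": [15,15,15]
}}

```text
clock: 20.33
eef_pos: [567.2, -105.7, 293.1]
eef_rot: [-3.142, 0.0, 0.236]
wrist_force: [0.1, -0.4, -1.8]
finger_gap: 21.9
finger_force: 25.0
```

>>> {"name": "carry_out", "arguments": {
  "slide": [
    [0,0,-0.002],
    [0,0,-0.004],
    [0,0,-0.004],
    [0,0,-0.004]
  ],
  "dr": [
    [0,0,0],
    [0,0,0],
    [0,0,0],
    [0,0,0]
  ],
  "gripper": [15,15,15,15]
}}

```text
clock: 20.67
eef_pos: [567.2, -105.8, 292.3]
eef_rot: [3.141, -0.0, 0.236]
wrist_force: [-0.1, -0.6, 1.2]
finger_gap: 21.9
finger_force: 25.0
```

>>> {"name": "carry_out", "arguments": {
  "slide": [
    [0.0039,0.0009,0],
    [0.0058,0.0014,0],
    [0.0058,0.0014,0]
  ],
  "dr": [
    [0,0,0],
    [0,0,0],
    [0,0,0]
  ],
  "gripper": [15,15,15]
}}

```text
clock: 20.92
eef_pos: [568.7, -105.5, 292.2]
eef_rot: [3.141, 0.0, 0.236]
wrist_force: [-0.4, -1.8, 1.8]
finger_gap: 21.9
finger_force: 25.0
```

Run:
```python
from h import *
s=read_state();print(s["eef_pos"],s["eef_rot"],s["wrist_force"],s["moment"],s["finger_gap"],s["finger_force"])
```

```text
[ 568.68463843 -105.47298847  292.19395128] [3.14129332e+00 1.14366875e-04 2.35585971e-01] [-0.40087429 -1.76854268  1.82185254] [-0.48898822  0.1426927  -0.02707367] 21.911286616274033 25.000972151756287
```

>>> {"name": "carry_out", "arguments": {
  "slide": [
    [0.002,-0.001,0],
    [0.004,-0.0005,0],
    [0.004,-0.0005,0]
  ],
  "dr": [
    [0,0,0],
    [0,0,0],
    [0,0,0]
  ],
  "gripper": [15,15,15]
}}

```text
clock: 21.17
eef_pos: [569.4, -105.6, 292.2]
eef_rot: [-3.141, 0.001, 0.236]
wrist_force: [-4.7, -1.9, 3.6]
finger_gap: 21.8
finger_force: 25.0
```

>>> {"name": "carry_out", "arguments": {
  "slide": [
    [0.002,0.0005,0],
    [0.004,0.001,0],
    [0.004,0.001,0]
  ],
  "dr": [
    [0,0,0],
    [0,0,0],
    [0,0,0]
  ],
  "gripper": [15,15,15]
}}

```text
clock: 21.42
eef_pos: [569.8, -105.5, 292.2]
eef_rot: [-3.141, 0.003, 0.236]
wrist_force: [-11.1, -2.3, 6.4]
finger_gap: 21.6
finger_force: 25.0
```

>>> {"name": "carry_out", "arguments": {
  "slide": [
    [-0.003,-0.0007,0],
    [-0.003,-0.0007,0]
  ],
  "dr": [
    [0,0,0],
    [0,0,0]
  ],
  "gripper": [15,15]
}}

```text
clock: 21.58
eef_pos: [569.5, -105.5, 292.1]
eef_rot: [-3.141, 0.001, 0.236]
wrist_force: [-5.1, -2.4, 2.6]
finger_gap: 21.9
finger_force: 25.0
```

>>> {"name": "carry_out", "arguments": {
  "slide": [
    [0,0,0]
  ],
  "dr": [
    [0,0,0]
  ],
  "gripper": [15]
}}

```text
clock: 21.67
eef_pos: [569.5, -105.5, 292.1]
eef_rot: [-3.141, 0.001, 0.236]
wrist_force: [-6.2, -1.6, 3.3]
finger_gap: 21.9
finger_force: 25.0
```

Run:
```python
from h import *
import cv2
s=read_state();print(s["eef_pos"],s["wrist_force"],s["moment"])
# compare stop region with picture b1 (after first hang) and scene0
im=camera("scene")[...,::-1]
def sub(a,b):
    return cv2.phaseCorrelate(cv2.cvtColor(a,6).astype(np.float32),cv2.cvtColor(b,6).astype(np.float32))
s0=cv2.imread("pics/scene0.png")
def blk(i):
    r=i[215:250,270:292].astype(int);k=(r.max(2)<45);y,x=np.nonzero(k);R=(r[...,2]>120)&(r[...,1]<70);yy,xx=np.nonzero(R)
    return k.sum(),x.mean(),y.mean(),R.sum(),xx.mean(),yy.mean()
print(blk(s0));print(blk(im))
g=lambda i:np.ascontiguousarray(i[216:248,276:292])
print(sub(g(s0),g(im)))
cv2.imwrite("pics/now.png",im)
```

```text
[ 569.50181946 -105.48627629  292.13338537] [-6.22010962 -1.55550358  3.26891642] [-0.49029603  1.20540922  0.04320946]
(np.int64(148), np.float64(11.243243243243244), np.float64(17.31081081081081), np.int64(41), np.float64(6.560975609756097), np.float64(12.024390243902438))
(np.int64(147), np.float64(11.285714285714286), np.float64(17.346938775510203), np.int64(46), np.float64(6.673913043478261), np.float64(12.304347826086957))
((-0.32767820323859276, 0.16532055984996674), 0.828288153745234)
```

The stop has not moved (black centroid shift 0.04 px) and the force is about 6 N. I hold briefly, release, and fetch the orange tray.

>>> {"name": "carry_out", "arguments": {
  "slide": [
    [0,0,0],
    [0,0,0],
    [0,0,0],
    [0,0,0],
    [0,0,0],
    [0,0,0],
    [0,0,0.08],
    [0,0,0.24],
    [0,0,0.24],
    [0,0,0.24]
  ],
  "dr": [
    [0,0,0],
    [0,0,0],
    [0,0,0],
    [0,0,0],
    [0,0,0],
    [0,0,0],
    [0,0,0],
    [0,0,0],
    [0,0,0],
    [0,0,0]
  ],
  "gripper": [15,15,40,50,50,50,50,50,50,50]
}}

```text
clock: 22.55
eef_pos: [570.2, -105.4, 354.2]
eef_rot: [3.14, -0.004, 0.236]
wrist_force: [-0.2, -0.2, -0.8]
finger_gap: 46.8
finger_force: 0.0
```

>>> {"name": "carry_out", "arguments": {
  "slide": [
    [-0.1,0.1,0],
    [-0.2,0.25,0],
    [-0.3248,0.4,0],
    [-0.3248,0.55,0],
    [-0.3248,0.7,-0.1],
    [-0.3248,0.85,-0.2],
    [-0.3248,0.96,-0.32],
    [-0.3248,0.96,-0.32],
    [-0.3248,0.96,-0.32]
  ],
  "dr": [
    [0,0,-0.0249],
    [0,0,-0.0249],
    [0,0,-0.0249],
    [0,0,-0.0249],
    [0,0,-0.0249],
    [0,0,-0.0249],
    [0,0,-0.0249],
    [0,0,-0.0249],
    [0,0,-0.0249]
  ],
  "gripper": [60,60,60,60,60,60,60,60,60]
}}

```text
clock: 23.3
eef_pos: [487.7, 135.9, 269.4]
eef_rot: [3.141, 0.005, 0.082]
wrist_force: [-0.5, 0.7, 0.5]
finger_gap: 56.5
finger_force: 0.0
```

>>> {"name": "carry_out", "arguments": {
  "slide": [
    [0,0.113,0],
    [0,0.113,0],
    [0,0.113,0],
    [0,0.113,-0.12],
    [0,0.113,-0.22],
    [0,0.113,-0.276],
    [0,0.113,-0.276],
    [0,0.113,-0.276],
    [0,0.113,-0.276]
  ],
  "dr": [
    [0,0,0],
    [0,0,0],
    [0,0,0],
    [0,0,0],
    [0,0,0],
    [0,0,0],
    [0,0,0],
    [0,0,0],
    [0,0,0]
  ],
  "gripper": [60,60,60,60,60,60,60,60,60]
}}

```text
clock: 24.05
eef_pos: [489.2, 162.0, 204.2]
eef_rot: [-3.141, -0.001, 0.078]
wrist_force: [0.7, 0.6, 0.5]
finger_gap: 56.4
finger_force: 0.0
```

>>> {"name": "carry_out", "arguments": {
  "slide": [
    [0,0,0],
    [0,0,0],
    [0,0,0],
    [0,0,0],
    [0,0,0],
    [0,0,0]
  ],
  "dr": [
    [0,0,0],
    [0,0,0],
    [0,0,0],
    [0,0,0],
    [0,0,0],
    [0,0,0]
  ],
  "gripper": [45,35,25,18,18,18]
}}

```text
clock: 24.55
eef_pos: [488.7, 162.9, 203.2]
eef_rot: [-3.142, 0.0, 0.079]
wrist_force: [0.0, 0.6, 1.1]
finger_gap: 25.8
finger_force: 25.0
```

Run:
```python
from h import *
import cv2
s=read_state();print(s["eef_pos"],s["eef_rot"],s["wrist_force"],s["moment"],s["finger_gap"],s["finger_force"])
im=camera("scene")[...,::-1]
r=im[195:260,250:292].astype(int);k=(r.max(2)<45);k[:, :20]=0;y,x=np.nonzero(k);print(k.sum(),x.mean(),y.mean())
def prnt(c,m):
    y,x=np.nonzero(m);print(c,m.sum(),x.min()+225,x.max()+225,y.min()+180,y.max()+180)
q=im[180:290,225:292].astype(int);b,g,r=q[...,0],q[...,1],q[...,2]
prnt("white",(q.min(2)>125)&(q.max(2)-q.min(2)<40));cv2.imwrite("pics/after2.png",im)
```

```text
[488.65667961 162.89402351 203.170023  ] [-3.14158063e+00  1.27987845e-05  7.92980734e-02] [0.0260474  0.60881999 1.0961419 ] [ 0.08622868 -0.02410918  0.02931452] 25.818492645955438 24.98567909002304
150 31.26 37.22
white 700 235 291 205 289
```

>>> {"name": "carry_out", "arguments": {
  "slide": [
    [0,0,0.1],
    [0,0,0.2],
    [0,0,0.3],
    [0,0,0.416],
    [0,0,0.416],
    [0,0,0.416]
  ],
  "dr": [
    [0,0,0],
    [0,0,0],
    [0,0,0],
    [0,0,0],
    [0,0,0],
    [0,0,0]
  ],
  "gripper": [18,18,18,18,18,18]
}}

```text
clock: 25.1
eef_pos: [488.8, 162.9, 308.1]
eef_rot: [-3.141, -0.002, 0.079]
wrist_force: [0.0, -1.1, -0.8]
finger_gap: 25.9
finger_force: 25.0
```

>>> {"name": "carry_out", "arguments": {
  "slide": [
    [0,-0.13,0],
    [0,-0.26,0],
    [0,-0.39,0],
    [0,-0.492,0],
    [-0.08,-0.492,0],
    [-0.1548,-0.492,0],
    [-0.1548,-0.492,0],
    [-0.1548,-0.492,0]
  ],
  "dr": [
    [0,0,0],
    [0,0,0],
    [0,0,0],
    [0,0,0],
    [0,0,0.0249],
    [0,0,0.0249],
    [0,0,0.0249],
    [0,0,0.0249]
  ],
  "gripper": [18,18,18,18,18,18,18,18]
}}

```text
clock: 25.77
eef_pos: [449.5, 39.8, 306.3]
eef_rot: [-3.141, 0.001, 0.235]
wrist_force: [0.6, -0.2, -0.4]
finger_gap: 25.5
finger_force: 25.0
```

>>> {"name": "carry_out", "arguments": {
  "slide": [
    [0,-0.14,0],
    [0,-0.28,0],
    [0,-0.42,0],
    [0,-0.56,0],
    [0,-0.65,0],
    [0,-0.694,0],
    [0,-0.694,0],
    [0,-0.694,0],
    [0,-0.694,0]
  ],
  "dr": [
    [0,0,0],
    [0,0,0],
    [0,0,0],
    [0,0,0],
    [0,0,0],
    [0,0,0],
    [0,0,0],
    [0,0,0],
    [0,0,0]
  ],
  "gripper": [18,18,18,18,18,18,18,18,18]
}}

```text
clock: 26.52
eef_pos: [450.2, -132.6, 306.8]
eef_rot: [-3.141, 0.0, 0.236]
wrist_force: [-0.3, -0.1, -0.5]
finger_gap: 26.0
finger_force: 25.0
```

>>> {"name": "carry_out", "arguments": {
  "slide": [
    [0.0233,0.0056,0],
    [0.0467,0.0112,0],
    [0.07,0.0168,0],
    [0.0934,0.0223,0],
    [0.1089,0.0261,0],
    [0.1245,0.0298,0],
    [0.14,0.0335,0],
    [0.1556,0.0372,0],
    [0.1556,0.0372,0]
  ],
  "dr": [
    [0,0,0],
    [0,0,0],
    [0,0,0],
    [0,0,0],
    [0,0,0],
    [0,0,0],
    [0,0,0],
    [0,0,0],
    [0,0,0]
  ],
  "gripper": [18,18,18,18,18,18,18,18,18]
}}

```text
clock: 27.27
eef_pos: [489.4, -124.2, 307.1]
eef_rot: [-3.142, -0.0, 0.236]
wrist_force: [-0.5, -0.3, -0.1]
finger_gap: 25.6
finger_force: 25.0
```

Run:
```python
from h import *
s=read_state();print(s["eef_pos"],s["eef_rot"],s["wrist_force"],s["moment"],s["finger_gap"],s["finger_force"])
```

```text
[ 489.40955807 -124.23614401  307.07984791] [-3.14156952e+00 -4.05757433e-05  2.35802023e-01] [-0.52565303 -0.29106621 -0.14808596] [0.00484136 0.02070692 0.01465622] 25.605581643569643 24.989555776119232
```

>>> {"name": "carry_out", "arguments": {
  "slide": [
    [0.0156,0.0037,0],
    [0.0311,0.0074,0],
    [0.0467,0.0112,0],
    [0.0622,0.0149,0],
    [0.0622,0.0149,0]
  ],
  "dr": [
    [0,0,0],
    [0,0,0],
    [0,0,0],
    [0,0,0],
    [0,0,0]
  ],
  "gripper": [18,18,18,18,18]
}}

```text
clock: 27.68
eef_pos: [505.0, -120.5, 307.1]
eef_rot: [-3.142, -0.0, 0.236]
wrist_force: [0.1, -0.1, -0.7]
finger_gap: 25.9
finger_force: 25.0
```

>>> {"name": "carry_out", "arguments": {
  "slide": [
    [0.0156,0.0037,0],
    [0.0311,0.0074,0],
    [0.0467,0.0112,0],
    [0.0662,0.0158,0],
    [0.0662,0.0158,0],
    [0.0662,0.0158,-0.024],
    [0.0662,0.0158,-0.048],
    [0.0662,0.0158,-0.056],
    [0.0662,0.0158,-0.056]
  ],
  "dr": [
    [0,0,0],
    [0,0,0],
    [0,0,0],
    [0,0,0],
    [0,0,0],
    [0,0,0],
    [0,0,0],
    [0,0,0],
    [0,0,0]
  ],
  "gripper": [18,18,18,18,18,18,18,18,18]
}}

```text
clock: 28.43
eef_pos: [520.8, -116.8, 292.6]
eef_rot: [-3.142, 0.001, 0.235]
wrist_force: [-0.5, -0.3, -0.1]
finger_gap: 25.7
finger_force: 25.0
```

>>> {"name": "carry_out", "arguments": {
  "slide": [
    [0.0195,0.0047,0],
    [0.0389,0.0093,0],
    [0.0584,0.014,0],
    [0.0778,0.0186,0],
    [0.1,0.0239,0],
    [0.1,0.0239,0],
    [0.1,0.0239,0]
  ],
  "dr": [
    [0,0,0],
    [0,0,0],
    [0,0,0],
    [0,0,0],
    [0,0,0],
    [0,0,0],
    [0,0,0]
  ],
  "gripper": [18,18,18,18,18,18,18]
}}

```text
clock: 29.02
eef_pos: [546.2, -110.6, 292.9]
eef_rot: [-3.141, 0.0, 0.236]
wrist_force: [-0.5, -0.5, -1.4]
finger_gap: 26.1
finger_force: 25.0
```

>>> {"name": "carry_out", "arguments": {
  "slide": [
    [0.0078,0.0019,0],
    [0.0156,0.0037,0],
    [0.0233,0.0056,0],
    [0.0311,0.0074,0],
    [0.0311,0.0074,0]
  ],
  "dr": [
    [0,0,0],
    [0,0,0],
    [0,0,0],
    [0,0,0],
    [0,0,0]
  ],
  "gripper": [18,18,18,18,18]
}}

```text
clock: 29.43
eef_pos: [554.0, -108.8, 293.1]
eef_rot: [-3.142, -0.0, 0.236]
wrist_force: [-0.5, 0.0, 0.4]
finger_gap: 25.7
finger_force: 25.0
```

Run:
```python
from h import *
s=read_state();print(s["eef_pos"],s["eef_rot"],s["wrist_force"],s["moment"],s["finger_gap"],s["finger_force"])
```

```text
[ 554.02834113 -108.76629376  293.14051444] [-3.14156020e+00 -1.13992588e-04  2.35709815e-01] [-0.51110719  0.04955368  0.40930801] [ 0.00578686 -0.02939496 -0.00482376] 25.65180751100557 24.989503920078278
```

Next I creep 4 mm, then lower to hanging height.

>>> {"name": "carry_out", "arguments": {
  "slide": [
    [0.0078,0.0019,0],
    [0.0136,0.0033,0],
    [0.0136,0.0033,0]
  ],
  "dr": [
    [0,0,0],
    [0,0,0],
    [0,0,0]
  ],
  "gripper": [18,18,18]
}}

```text
clock: 29.68
eef_pos: [557.4, -108.0, 293.1]
eef_rot: [-3.142, -0.0, 0.236]
wrist_force: [0.4, 0.3, -0.7]
finger_gap: 25.8
finger_force: 25.0
```

>>> {"name": "carry_out", "arguments": {
  "slide": [
    [0,-0.0005,-0.002],
    [0,-0.001,-0.004],
    [0,-0.001,-0.004],
    [0,-0.001,-0.004]
  ],
  "dr": [
    [0,0,0],
    [0,0,0],
    [0,0,0],
    [0,0,0]
  ],
  "gripper": [18,18,18,18]
}}

```text
clock: 30.02
eef_pos: [557.2, -108.4, 292.3]
eef_rot: [3.141, -0.0, 0.236]
wrist_force: [-0.3, -0.1, 0.5]
finger_gap: 25.6
finger_force: 25.0
```

>>> {"name": "carry_out", "arguments": {
  "slide": [
    [0.002,0.0005,0],
    [0.004,0.001,0],
    [0.004,0.001,0]
  ],
  "dr": [
    [0,0,0],
    [0,0,0],
    [0,0,0]
  ],
  "gripper": [18,18,18]
}}

```text
clock: 30.27
eef_pos: [558.2, -108.1, 292.2]
eef_rot: [3.141, 0.0, 0.236]
wrist_force: [-0.2, -1.7, 0.6]
finger_gap: 26.0
finger_force: 25.0
```

Run:
```python
from h import *
s=read_state();print(s["eef_pos"],s["eef_rot"],s["wrist_force"],s["moment"],s["finger_gap"],s["finger_force"])
```

```text
[ 558.2006916  -108.10051755  292.19880318] [3.14136610e+00 6.66937998e-05 2.35601311e-01] [-0.18613942 -1.67059185  0.62061859] [-0.33544041  0.08706204 -0.03850622] 25.95442035212222 24.992451667785645
```

>>> {"name": "carry_out", "arguments": {
  "slide": [
    [0.002,0.0002,0],
    [0.004,0.0006,0],
    [0.004,0.0006,0]
  ],
  "dr": [
    [0,0,0],
    [0,0,0],
    [0,0,0]
  ],
  "gripper": [18,18,18]
}}

```text
clock: 30.52
eef_pos: [559.2, -107.9, 292.2]
eef_rot: [3.142, -0.0, 0.236]
wrist_force: [-0.6, -1.5, 0.0]
finger_gap: 25.9
finger_force: 25.0
```

>>> {"name": "carry_out", "arguments": {
  "slide": [
    [0.002,0.0005,0],
    [0.004,0.001,0],
    [0.004,0.001,0]
  ],
  "dr": [
    [0,0,0],
    [0,0,0],
    [0,0,0]
  ],
  "gripper": [18,18,18]
}}

```text
clock: 30.77
eef_pos: [560.3, -107.6, 292.2]
eef_rot: [3.141, -0.0, 0.236]
wrist_force: [-1.2, -2.1, 0.4]
finger_gap: 25.6
finger_force: 25.0
```

>>> {"name": "carry_out", "arguments": {
  "slide": [
    [0.002,0,0],
    [0.003,0.0004,0],
    [0.003,0.0004,0]
  ],
  "dr": [
    [0,0,0],
    [0,0,0],
    [0,0,0]
  ],
  "gripper": [18,18,18]
}}

```text
clock: 31.02
eef_pos: [561.0, -107.5, 292.1]
eef_rot: [3.142, -0.0, 0.236]
wrist_force: [-0.8, -1.7, 0.5]
finger_gap: 25.5
finger_force: 25.0
```

>>> {"name": "carry_out", "arguments": {
  "slide": [
    [0.002,0,0],
    [0.003,0.0004,0],
    [0.003,0.0004,0]
  ],
  "dr": [
    [0,0,0],
    [0,0,0],
    [0,0,0]
  ],
  "gripper": [18,18,18]
}}

```text
clock: 31.27
eef_pos: [561.5, -107.4, 292.2]
eef_rot: [-3.142, 0.001, 0.236]
wrist_force: [-3.1, -1.3, 1.6]
finger_gap: 26.0
finger_force: 25.0
```

>>> {"name": "carry_out", "arguments": {
  "slide": [
    [0.001,0.0002,0],
    [0.0018,0.0004,0],
    [0.0018,0.0004,0],
    [0.0018,0.0004,0]
  ],
  "dr": [
    [0,0,0],
    [0,0,0],
    [0,0,0],
    [0,0,0]
  ],
  "gripper": [18,18,18,18]
}}

```text
clock: 31.6
eef_pos: [561.7, -107.4, 292.1]
eef_rot: [-3.141, 0.001, 0.236]
wrist_force: [-6.1, -2.4, 3.3]
finger_gap: 25.8
finger_force: 25.0
```

>>> {"name": "carry_out", "arguments": {
  "slide": [
    [0,0,0]
  ],
  "dr": [
    [0,0,0]
  ],
  "gripper": [18]
}}

```text
clock: 31.68
eef_pos: [561.7, -107.4, 292.1]
eef_rot: [-3.141, 0.001, 0.236]
wrist_force: [-6.2, -1.5, 3.1]
finger_gap: 26.1
finger_force: 25.0
```

>>> {"name": "carry_out", "arguments": {
  "slide": [
    [0,0,0]
  ],
  "dr": [
    [0,0,0]
  ],
  "gripper": [18]
}}

```text
clock: 31.77
eef_pos: [561.7, -107.4, 292.2]
eef_rot: [-3.141, 0.001, 0.236]
wrist_force: [-6.8, -2.1, 3.8]
finger_gap: 25.7
finger_force: 25.0
```

The force is steady at about 6.5 N. The pressed positions are spaced 10.5 mm (8 plus the 2.5 mm grip offset) and 8.0 mm along the bar, so the trays are fully nested. I release and retreat.

>>> {"name": "carry_out", "arguments": {
  "slide": [
    [0,0,0],
    [0,0,0],
    [0,0,0],
    [0,0,0],
    [0,0,0],
    [0,0,0.08],
    [0,0,0.24],
    [0,0,0.32],
    [0,0,0.32],
    [0,0,0.32]
  ],
  "dr": [
    [0,0,0],
    [0,0,0],
    [0,0,0],
    [0,0,0],
    [0,0,0],
    [0,0,0],
    [0,0,0],
    [0,0,0],
    [0,0,0],
    [0,0,0]
  ],
  "gripper": [18,40,55,55,55,55,55,55,55,55]
}}

```text
clock: 32.6
eef_pos: [562.2, -107.3, 372.8]
eef_rot: [3.141, -0.002, 0.236]
wrist_force: [-0.6, -0.3, -1.0]
finger_gap: 51.9
finger_force: 0.0
```

>>> {"name": "carry_out", "arguments": {
  "slide": [
    [-0.16,0.1,0],
    [-0.32,0.2,0],
    [-0.48,0.4,0],
    [-0.64,0.6,0],
    [-0.64,0.75,0],
    [-0.64,0.9,0],
    [-0.64,0.9,0],
    [-0.64,0.9,0]
  ],
  "dr": [
    [0,0,0],
    [0,0,0],
    [0,0,0],
    [0,0,0],
    [0,0,0],
    [0,0,0],
    [0,0,0],
    [0,0,0]
  ],
  "gripper": [55,55,55,55,55,55,55,55]
}}

```text
clock: 33.27
eef_pos: [400.1, 122.5, 371.1]
eef_rot: [-3.14, 0.001, 0.241]
wrist_force: [1.0, -0.6, 0.0]
finger_gap: 51.8
finger_force: 0.0
```

Run:
```python
from h import *
import cv2
im=camera("scene")[...,::-1];t=camera("top")[...,::-1];s0=cv2.imread("pics/scene0.png")
def blk(i):
    r=i[215:250,270:292].astype(int);k=(r.max(2)<45);y,x=np.nonzero(k);return k.sum(),x.mean().round(2),y.mean().round(2)
print("stop",blk(s0),blk(im))
hsv=cv2.cvtColor(t,cv2.COLOR_BGR2HSV)
# tab tops predicted in top view
L=np.array([579.7,-102.8]);u=np.array([.9725,.2328])
for nm,d in(("blue",4-4),("white",-8),("orange",-16)):
    c=L+u*(d);q=proj("top",np.array([c[0],c[1],232.]));print(nm,q.round(1))
for n,lo,hi in(("blue",(105,150,60),(125,255,255)),("orange",(5,150,90),(20,255,255)),("red",(0,180,90),(4,255,255))):
    m=cv2.inRange(hsv,lo,hi)[150:260,285:345];y,x=np.nonzero(m)
    print(n,m.astype(bool).sum(),x.min()+285,x.max()+285,y.min()+150,y.max()+150) if len(x) else print(n,0)
for v in range(186,214):print(v,[tuple(int(c) for c in t[v,x]) for x in (309,310,311,312)])
```

```text
stop (np.int64(148), np.float64(11.24), np.float64(17.31)) (np.int64(150), np.float64(11.23), np.float64(17.35))
blue [312.5 185.8]
white [313.1 188.9]
orange [313.6 192. ]
blue 377 285 330 183 259
orange 410 297 326 190 210
red 5 304 306 186 187
186 [(185, 89, 30), (193, 95, 36), (191, 100, 52), (192, 103, 60)]
187 [(177, 133, 119), (181, 138, 123), (169, 146, 135), (166, 153, 144)]
188 [(215, 221, 221), (215, 221, 221), (213, 220, 220), (212, 220, 221)]
189 [(214, 220, 220), (208, 218, 219), (203, 215, 217), (196, 209, 215)]
190 [(193, 202, 216), (178, 193, 214), (148, 169, 201), (96, 131, 188)]
191 [(11, 111, 215), (10, 115, 224), (10, 115, 223), (10, 114, 223)]
192 [(10, 113, 223), (10, 113, 222), (10, 109, 221), (10, 107, 218)]
193 [(10, 103, 209), (10, 102, 206), (10, 97, 199), (10, 84, 177)]
194 [(12, 52, 105), (12, 54, 108), (10, 55, 114), (13, 57, 115)]
195 [(10, 56, 113), (12, 57, 115), (10, 56, 114), (10, 56, 114)]
196 [(10, 56, 114), (10, 55, 114), (10, 56, 115), (10, 56, 113)]
197 [(10, 56, 114), (11, 56, 114), (17, 59, 114), (28, 64, 117)]
198 [(28, 64, 120), (69, 83, 1
[... 410 characters left out ...]
5), (109, 116, 136), (162, 157, 156), (172, 161, 157)]
205 [(10, 92, 187), (101, 120, 172), (156, 152, 155), (172, 162, 156)]
206 [(10, 111, 223), (73, 120, 203), (139, 145, 161), (170, 162, 157)]
207 [(10, 112, 223), (51, 116, 208), (128, 143, 170), (168, 162, 157)]
208 [(10, 108, 218), (46, 110, 199), (123, 138, 166), (166, 161, 158)]
209 [(64, 99, 176), (77, 106, 163), (125, 135, 158), (163, 159, 156)]
210 [(130, 125, 120), (129, 124, 119), (139, 136, 135), (161, 156, 155)]
211 [(128, 123, 118), (127, 122, 117), (137, 134, 133), (157, 151, 151)]
212 [(132, 126, 122), (131, 126, 121), (133, 130, 127), (153, 149, 146)]
213 [(134, 129, 123), (135, 129, 124), (132, 128, 125), (148, 146, 143)]
```

The tab tops stack blue, white, orange with no gaps, 3 px (8 mm) apart. The stop is unmoved and the robot is clear, so I hand in.

```bash
python3 -c "
from cell import *
print(sign_off())"
```

```text
the job is handed in; nothing more can be done
None
```

All three trays hang nested on the hook in order: blue against the red sleeve, white inside it, orange inside the white. Each was pressed home at about 6–7 N. The white one's push briefly reached about 11 N, over the roughly 10 N slip limit, but the camera showed the stop block unmoved, and the job was handed in at about 33 s.

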